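# Portion sauce tubs from a scoop and line up the snack boxes

### The arm

A 6-joint arm with a two-finger parallel gripper is mounted at the origin on the work surface. World frame = base frame: x ahead of the robot, y to its left, z up, the work surface at z = 0. Lengths are in m, angles in rad, forces in N, time in s.
With the tool pointing down it reaches from about 0.25 to 0.775 m from the base axis. Payload 4 kg.
Tool frame: the origin (TCP) lies at the very end of the fingers, on their centre line; the grasp point (between the pads) lies hold_point_z behind it (hold_point_z is the distance from the TCP to the grasp point, in m); z points along the fingers, y is the direction in which the jaws open and shut (so a half turn about z gives the same grasp; the last joint's range is limited). The gripper opens to 94 mm and grips with 3 to 60 N. Pads are 16 mm wide; open, the fingers measure 119 mm over their backs; the gripper's body (75 mm by 177 mm) begins 78 mm behind the grasp point.
Start: joints at [1.096, 0.087, 1.371, -0, 1.684, -0.103], TCP at [0.2, 0.512, 0.168] pointing down, gripper open.
Joint ranges: [-3.1, 3.1], [-0.76, 2.03], [0.27, 2.55], [-1.08, 4.22], [0.17, 2.65], [-2.57, 2.57]. Speed limits (rad/s): [2.79, 2.79, 3.14, 3.14, 3.14, 3.14].

### API

Orientations are given as [roll, pitch, yaw] about the fixed x, y, z axes, in that order (R = Rz(yaw) Ry(pitch) Rx(roll)).
In Python, from bench import * gives the robot as it stands.
- The arm moves only by the tool step_arm, never from a script. Its argument "increments" is text: rows parted by semicolons, each of 6 numbers parted by spaces: the shift along the tool's x, y, z in cm, then the turn, a rotation vector about the tool's x, y, z in rad. A call has 1 to 5 rows; each row shifts and turns the commanded pose from where the row before left it, along the tool's axes as they then stand; what a row does not reach is not made up. A row lasts 1/10 s, in which the tool goes at most 50 mm and 8.59 degrees, less where a joint would pass 70% of its speed; a pose out of reach is approached as far as the arm can. A call is refused whole if a number of a shift passes 5 or a number of a turn 0.15, either way. A call with a gripper value outside its range is refused whole. "claw" is the gripper's target within -1 to 1 (shut at 1, half-way at 0, fully open at -1), set as the call begins (left out, the last holds). The fingers move at their own pace and stop on an object; the grip force is fixed at half the most. Time passes only in rows, so rows that do not move let the fingers close. It gives the time, the measured TCP pose, the force and the opening at its end, in the units of the state.
- get_obs(): the state, without advancing time (a new reading comes with each control period).
- snapshot(name): name is "scene" or "top"; returns the picture (384x512x3 uint8, red, green, blue); there is no depth.
- calibration(name): a dict with "camera_matrix" (3x3 intrinsics, pixels), "eye" and "orientation" of the camera in the world. Camera axes: x right, y up, looking along -z (the intrinsics and any distortion apply to the point x, -y, -z); pixel columns grow to the right and rows downward; lengths in m; the calibration is good to about 2 mm. A picture is of the moment at which its call begins. calibration takes no time and is no camera call.
- close_job(): hands the job in, once; it reports no verdict.
The state is a dict: "time": time; "joint_positions": joint angles; "qvel": joint speeds; "joint_torque": joint torques, N m; "tool_pos": TCP position; "ee_rot": TCP orientation; "wrist_force": force on the tool from outside, world axes, zero at the start; "wrist_torque": the same for the moment, N m; "width": finger opening in m.
Only numpy, scipy, OpenCV 4.12 (cv2) and the standard library are available. Lean on these libraries where they do the work, as an engineer would, in place of code of your own. Each camera call takes 0.05 s, during which the arm holds its last target. There are 200 camera calls.

### The job

Put one sauce tub into every open kraft box, tipping the tubs out of the steel scoop one at a time over the box - slowly, until you feel them start to slide - and never touching the tubs with the fingers; lay the scoop, with the tubs left over, back flat on its chopping board. Line the filled boxes up on the low wooden shelf in one straight, neat row: end to end along the middle of the plank, long sides parallel to its edges, gaps of no more than about two centimetres. Leave the sauce bottle and the jars as they stand.

Things in the scene. Friction and masses are not known exactly. Their poses are not given: they have to be found in the camera images.
- scoop_handle (a point): centre of the black bar handle over the middle of a loose stainless scoop. The bar is 116 mm long (x, along the scoop), 20 mm wide (y), 24 mm tall, on steel straps at x = +-50 mm, with 23 mm free below it down to the trough walls. Its centre is 79 mm above the scoop's underside and 135 mm behind the lip. Scoop 0.3 kg, loaded 0.6 kg; x points from the lip to the closed end, z up
- scoop_lip (a point): middle of the front edge (lip) of the scoop's floor, on its upper side; axes as scoop_handle. The scoop is a straight flat-bottomed trough 273 mm long, 56 mm wide, 44 mm tall (30 mm near the lip): floor 4 mm thick and 50 mm wide inside, side walls 3 mm, open at the lip (-x end), closed by a wall at the +x end
- board_top (a point): centre of the top of the wooden chopping board the scoop lies on, 340 mm (x) by 130 mm (y), 12 mm thick, fixed; x along its length. The scoop starts lying along it with its lip towards -x
- shelf_top (a point): centre of the top of the low plank shelf, 140 mm deep (x) by 480 mm long (y), its top 80 mm above the table, open above, fixed; y runs along its length
- sauce_bottle_mid (a point): a red squeeze bottle 48 mm across, 150 mm tall, standing among the boxes, this point 60 mm up; not part of the job, leave it standing where it is
- pickle_jar_mid (a point): a glass jar 64 mm across, 100 mm tall, this point half-way up; not part of the job, leave it standing where it is
- tub1_mid (a point): centre of a closed sauce tub, clear lid, 60 (x) by 44 (y) by 30 mm (z), 70 g. Four lie single file in the scoop, 60 mm side along it, tub1 first (18 mm behind the lip), tub4 at the closed end. They do not roll: they slide together on its floor once it is tipped, lip down, past some 25 to 36 degrees (friction varies), and stop when it is tipped back some degrees
- tub2_mid (a point): centre of a closed sauce tub, clear lid, 60 (x) by 44 (y) by 30 mm (z), 70 g. Four lie single file in the scoop, 60 mm side along it, tub1 first (18 mm behind the lip), tub4 at the closed end. They do not roll: they slide together on its floor once it is tipped, lip down, past some 25 to 36 degrees (friction varies), and stop when it is tipped back some degrees
- tub3_mid (a point): centre of a closed sauce tub, clear lid, 60 (x) by 44 (y) by 30 mm (z), 70 g. Four lie single file in the scoop, 60 mm side along it, tub1 first (18 mm behind the lip), tub4 at the closed end. They do not roll: they slide together on its floor once it is tipped, lip down, past some 25 to 36 degrees (friction varies), and stop when it is tipped back some degrees
- tub4_mid (a point): centre of a closed sauce tub, clear lid, 60 (x) by 44 (y) by 30 mm (z), 70 g. Four lie single file in the scoop, 60 mm side along it, tub1 first (18 mm behind the lip), tub4 at the closed end. They do not roll: they slide together on its floor once it is tipped, lip down, past some 25 to 36 degrees (friction varies), and stop when it is tipped back some degrees
- box1_mid (a point): centre (half-way up) of an open kraft snack box, 104 mm long (x) by 66 mm wide (y) by 52 mm tall, walls and floor 3 mm, 60 g, loose, standing upright on the table. Two or three of the three boxes are there; the state gives None for an absent one
- box2_mid (a point): centre (half-way up) of an open kraft snack box, 104 mm long (x) by 66 mm wide (y) by 52 mm tall, walls and floor 3 mm, 60 g, loose, standing upright on the table. Two or three of the three boxes are there; the state gives None for an absent one
- box3_mid (a point): centre (half-way up) of an open kraft snack box, 104 mm long (x) by 66 mm wide (y) by 52 mm tall, walls and floor 3 mm, 60 g, loose, standing upright on the table. Two or three of the three boxes are there; the state gives None for an absent one
There are look-alikes about, which are no part of the job. Leave any green look-alike of the part that bears box3_mid alone.

How it is judged:
By the outcome, as a careful person would: the job done as asked, in the order asked, and still so for the second after the job is handed in, with the robot touching nothing.
Of box1, box2, box3 only 2 to 3 are there at a start; the rules pass over those that are not, and their reading is None.
At some moment in a run one of box1, box2, box3 may be knocked a few centimetres aside while the robot is not near it.
It also fails if it takes over 210 s, if anything falls off the work surface, if the arm or the gripper's body presses on something with over 40 N, if the wrist force passes 120 N, or if a joint passes its speed limit or range.

## Working session

There is one attempt and no reset: what is moved stays moved. The work goes in short steps, Python scripts to look and compute and a tool call to move; the robot and the scene stay as the last step left them, time stands still between calls to the robot, and variables do not carry over. Pictures are saved under pics/ and viewed, about 12 in all and at most 16, crops included, and the job is handed in when it is done.

Besides the shell and the picture viewer there is one more tool, called after "Request:" as name(argument=value, ...), one argument or row to a line, values as JSON. step_arm: Moves the arm, as the interface text tells. Its arguments: {"type":"object","properties":{"increments":{"type":"string"},"claw":{"type":"number"}},"required":["increments"]}

```bash
ls; mkdir -p pics
python3 - <<'E'
from bench import *
import cv2
o=get_obs();print(o)
for n in("scene","top"):
    print(n,calibration(n)); im=snapshot(n); cv2.imwrite(f"pics/{n}0.png",cv2.cvtColor(im,cv2.COLOR_RGB2BGR))
a=cv2.imread("pics/scene0.png");b=cv2.imread("pics/top0.png")
E
```

```text
pics
{'time': 0.0, 'joint_positions': array([ 1.09592478e+00,  8.79699772e-02,  1.37224292e+00, -4.95166240e-05,
        1.68363174e+00, -1.03112006e-01]), 'qvel': array([ 0.000841  ,  0.00196309, -0.00075938, -0.00109472,  0.00054426,
        0.00026892]), 'joint_torque': array([-4.35894333e-05, -3.40177310e+01, -3.02427328e+01,  7.18908501e-02,
        3.28500720e-02, -1.69117734e-04]), 'tool_pos': array([0.19952234, 0.51184161, 0.16670187]), 'ee_rot': array([-3.13934756e+00, -1.82842603e-04,  2.76982738e+00]), 'wrist_force': array([0.31303995, 0.33954092, 0.18565474]), 'wrist_torque': array([-0.04074016, -0.03587089,  0.0460674 ]), 'width': 0.09420794005650208}
scene {'camera_matrix': array([[383.71034756,   0.        , 249.03892531],
       [  0.        , 383.71034756, 188.51139206],
       [  0.        ,   0.        ,   1.        ]]), 'eye': array([1.0806313 , 0.57483891, 0.96951692]), 'orientation': array([0.77359415, 0.00687943, 2.45722976])}
top {'camera_matrix': array([[413.03681707,   0.        , 257.2534496 ],
       [  0.        , 413.03681707, 189.77161113],
       [  0.        ,   0.        ,   1.        ]]), 'eye': array([ 0.38073256, -0.10049499,  1.434608  ]), 'orientation': array([ 0.09852491,  0.01243521, -1.58069743])}
```

View pics/scene0.png

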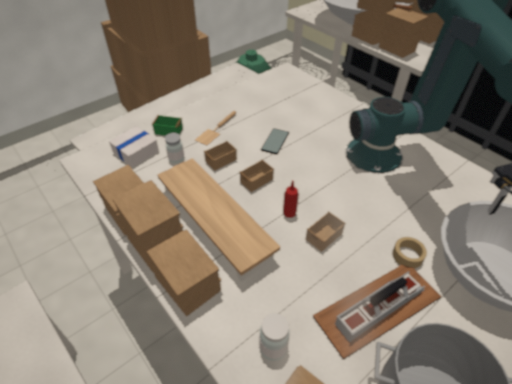

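View pics/top0.png

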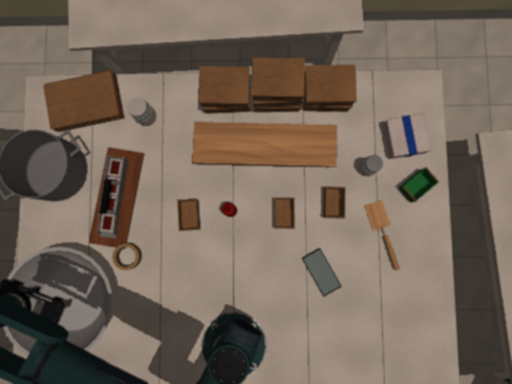

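The scene view shows three kraft boxes: (221,155), (257,176) and (325,231). The bottle is at (291,202) and the scoop on its board at (378,308). The shelf is in front of the cartons, and the green box at (167,126) is the look-alike. In the top view the boxes are at (189,214), (284,212) and (333,202), the bottle at (229,209), the scoop at (113,197) and the shelf at (265,145).

```bash
cat > h.py <<'E'
from bench import *
import numpy as np, cv2
from scipy.spatial.transform import Rotation as R
def cam(n):
    c=calibration(n); return c["camera_matrix"],c["eye"],R.from_euler('xyz',c["orientation"]).as_matrix()
def ray(n,uv,z):
    K,e,M=cam(n); uv=np.atleast_2d(np.float64(uv))
    d=np.c_[(uv[:,0]-K[0,2])/K[0,0],-(uv[:,1]-K[1,2])/K[1,1],-np.ones(len(uv))]@M.T
    return e+d*((z-e[2])/d[:,2])[:,None]
def proj(n,p):
    K,e,M=cam(n); q=(np.atleast_2d(p)-e)@M
    return np.c_[K[0,0]*q[:,0]/-q[:,2]+K[0,2],K[1,1]*-q[:,1]/-q[:,2]+K[1,2]]
def snap(n,f=None):
    im=cv2.cvtColor(snapshot(n),cv2.COLOR_RGB2BGR)
    if f: cv2.imwrite(f"pics/{f}.png",im)
    return im
def crop(im,x,y,w,h,s,f): cv2.imwrite(f"pics/{f}.png",cv2.resize(im[y:y+h,x:x+w],None,fx=s,fy=s,interpolation=cv2.INTER_CUBIC))
def blobs(n,m,z,amin=60):
    "min-area rectangles of a mask, carried onto the plane z"
    out=[]
    for c in cv2.findContours(m,cv2.RETR_EXTERNAL,cv2.CHAIN_APPROX_NONE)[0]:
        if cv2.contourArea(c)<amin: continue
        p=ray(n,c[:,0],z)[:,:2]; r=cv2.minAreaRect((p*1000).astype(np.float32))
        out.append((c[:,0].mean(0).round(0),np.round(r[0],1),np.round(r[1],1),round(r[2],1)))
    return out
def brown(im):
    h=cv2.cvtColor(im,cv2.COLOR_BGR2HSV); return cv2.inRange(h,(5,75,30),(22,255,255))
E
python3 - <<'E'
from h import *
a=cv2.imread("pics/top0.png")
h=cv2.cvtColor(a,cv2.COLOR_BGR2HSV)
for p in[(189,203),(189,214),(112,160),(265,145),(130,200),(200,260)]:print(p,h[p[1],p[0]])
m=brown(a)
for b in blobs("top",m,0.052):print(*b)
crop(a,80,135,110,125,5,"c1")
crop(a,165,50,200,190,4,"c2")
cv2.imwrite("pics/m.png",m)
E
```

```text
(189, 203) [ 13 146 105]
(189, 214) [ 13 149 101]
(112, 160) [  8  71 115]
(265, 145) [ 13 141 147]
(130, 200) [ 10 179  87]
(200, 260) [ 14  51 156]
[384. 233.] [ 359.4 -504.7] [235.6  64.9] 17.3
[188. 214.] [437.4 148. ] [104.8  72. ] 3.1
[284. 212.] [ 440.4 -173.4] [ 67.  103.8] 89.2
[334. 202.] [ 474. -341.] [ 73.6 106.9] 88.2
[118. 208.] [464.2 391.4] [175.8 411.3] 89.9
[265. 144.] [ 674.9 -109.6] [488.8 147. ] 87.9
[ 83. 101.] [834.7 515.7] [182.1 255.6] 11.5
[273.  86.] [ 883.5 -155.8] [544.2 195.1] 89.7
[437.   4.] [1160.3 -719.9] [516.2  36.9] 89.0
[33.  7.] [1173.4  703.8] [238.7  59.6] 89.0
```

View pics/c1.png

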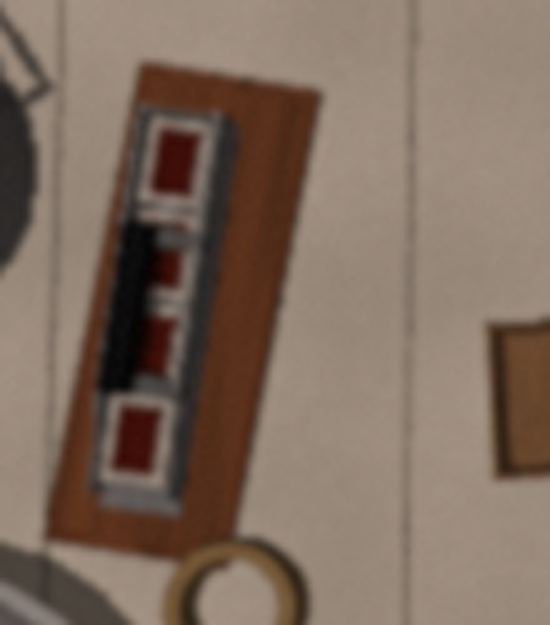

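View pics/c2.png

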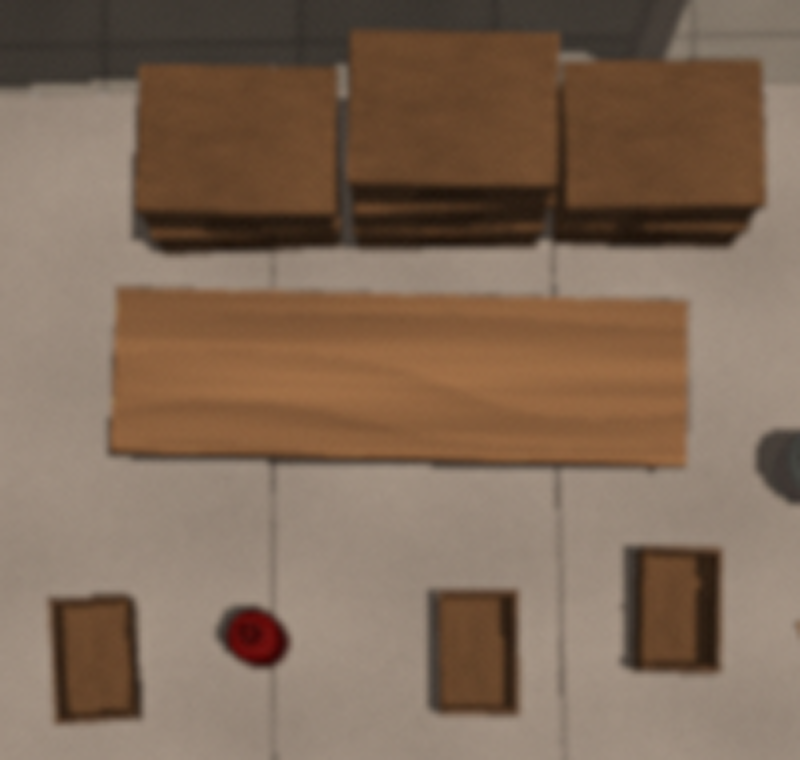

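The first crop shows the scoop with its lip at the lower end (robot side) and the black handle bar centred near crop (128,305). The second crop shows three empty boxes roughly aligned with world x, with the plank in front of the cartons.

```bash
cat >> h.py <<'E'
def plan(p,rpy,quiet=False):
    "shift (cm) and rotvec in tool axes from the measured pose to a target"
    o=get_obs(); A=R.from_euler('xyz',o["ee_rot"]); B=R.from_euler('xyz',rpy)
    d=A.inv().apply(np.array(p)-o["tool_pos"])*100; r=(A.inv()*B).as_rotvec()
    print("d",d.round(2),"r",r.round(4),"t",round(o["time"],2))
E
python3 - <<'E'
from h import *
a=cv2.imread("pics/top0.png")
def c1(x,y): return (x/5+80-.4,y/5+135-.4)
B=ray("top",[c1(142,63),c1(322,92),c1(235,560),c1(47,537)],.012); print("board",B.round(3),B.mean(0).round(4))
Hd=ray("top",[c1(124,222),c1(155,222),c1(132,390),c1(101,390)],.103);print("bar",Hd.round(3),Hd.mean(0).round(4))
L=ray("top",[c1(98,503),c1(180,513)],.016);print("lip",L.round(3),L.mean(0).round(4))
E4=ray("top",[c1(140,108),c1(228,113)],.056);print("end",E4.mean(0).round(4))
# bar in scene view: darkest blob
s=cv2.imread("pics/scene0.png");g=cv2.cvtColor(s,cv2.COLOR_BGR2GRAY)
m=np.zeros_like(g);m[260:330,330:440]=(g[260:330,330:440]<45)*255
for b in blobs("scene",m,.095,40):print("scenebar",*b)
S=ray("top",[(x/4+165-.4,y/4+50-.4) for x,y in[(117,288),(688,300),(686,466),(109,453)]],.08);print("shelf",S.round(4),S.mean(0).round(4))
print("bottle",ray("top",[(228,209)],.12).round(3), "cartonfront(z0)",ray("top",[(253,111)],0).round(3))
print("pot z.1",ray("top",[(87,165)],.12).round(3),"bowl",ray("top",[(113,290)],.1).round(3),"ring",ray("top",[(126,244)],.02).round(3))
h=cv2.cvtColor(s,cv2.COLOR_BGR2HSV);m=cv2.inRange(h,(5,75,30),(22,255,255));m[:, :190]=0;m[:130]=0
for b in blobs("scene",m,.052,60):print("scene",*b)
E
```

```text
board [[0.678 0.439 0.012]
 [0.655 0.311 0.012]
 [0.331 0.366 0.012]
 [0.348 0.496 0.012]] [0.5029 0.4028 0.012 ]
bar [[0.553 0.413 0.103]
 [0.553 0.393 0.103]
 [0.444 0.405 0.103]
 [0.444 0.425 0.103]] [0.4986 0.4091 0.103 ]
lip [[0.371 0.46  0.016]
 [0.363 0.403 0.016]] [0.3669 0.4312 0.016 ]
end [0.6353 0.3925 0.056 ]
scenebar [393. 290.] [490.7 418.3] [97.2 29.5] 1.1
shelf [[ 0.7471  0.1256  0.08  ]
 [ 0.7306 -0.3522  0.08  ]
 [ 0.5906 -0.3465  0.08  ]
 [ 0.6071  0.1315  0.08  ]] [ 0.6688 -0.1104  0.08  ]
bottle [[0.45  0.008 0.12 ]] cartonfront(z0) [[ 0.805 -0.072  0.   ]]
pot z.1 [[0.597 0.464 0.12 ]] bowl [[0.197 0.377 0.1  ]] ring [[0.34  0.365 0.02 ]]
scene [304. 378.] [795.8 411.8] [36.6 78.1] 50.7
scene [381. 297.] [485.7 412.9] [428.3 178.9] 1.0
scene [199. 275.] [812.5  39.5] [246.9  78.6] 56.9
scene [324. 231.] [455.9 160.1] [126.8  78.5] 2.8
scene [256. 175.] [ 457.8 -157.2] [ 97.7 128.8] 89.4
scene [224. 219.] [ 664.6 -127. ] [497.1 145.6] 88.1
scene [220. 155.] [ 489.6 -322.7] [106.8 123. ] 87.3
scene [207. 137.] [ 465.2 -444. ] [82.2 55.6] 17.5
```

Run:
```python
import bench; print([n for n in dir(bench) if not n.startswith('__')]); print(getattr(bench,'hold_point_z',None))
from h import *
for z in(.05,.1,.15,.2,.25): print(z,"potc top",ray("top",[(43,165)],z).round(3)[0],"scene",ray("scene",[(452,372)],z).round(3)[0])
a=cv2.imread("pics/top0.png");s=cv2.imread("pics/scene0.png")
A=cv2.resize(a[100:260,0:160],None,fx=2.4,fy=2.4);B=cv2.resize(s[224:384,352:512],None,fx=2.4,fy=2.4)
cv2.imwrite("pics/pot.png",np.hstack([A,B]))
```

```text
['IKError', 'calibration', 'close_job', 'get_obs', 'hold_point_z', 'snapshot']
0.0188
0.05 potc top [0.611 0.645 0.05 ] scene [0.531 0.622 0.05 ]
0.1 potc top [0.603 0.618 0.1  ] scene [0.561 0.619 0.1  ]
0.15 potc top [0.594 0.592 0.15 ] scene [0.591 0.616 0.15 ]
0.2 potc top [0.586 0.565 0.2  ] scene [0.621 0.614 0.2  ]
0.25 potc top [0.578 0.538 0.25 ] scene [0.65  0.611 0.25 ]
```

View pics/pot.png

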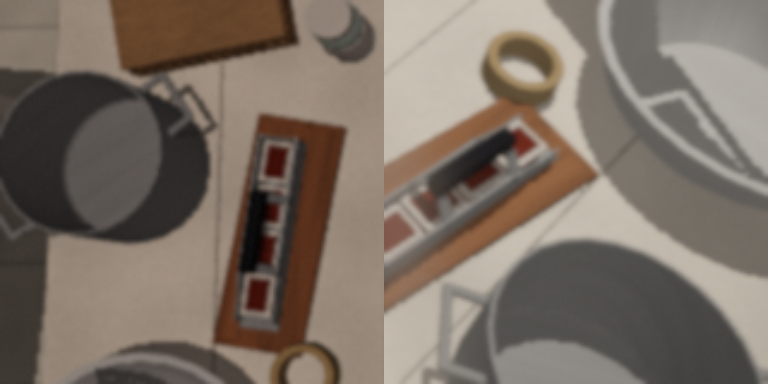

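The pot rim comes close to the scoop's left side, so I'm checking its height before I descend.

Run:
```python
from h import *
for z in(.08,.1,.12,.14,.16,.18,.2):
    p=ray("top",[(86.5,168),(80,186),(60,198)],z); q=proj("scene",p); print(z,p[0].round(3),((q-[352,224])*2.4+[384,0]).round(0).tolist())
plan([.48,.413,.25],[np.pi,0,np.pi-.14])
```

```text
0.08 [0.594 0.483 0.08 ] [[470.0, 272.0], [524.0, 249.0], [605.0, 275.0]]
0.1 [0.591 0.474 0.1  ] [[470.0, 255.0], [523.0, 232.0], [604.0, 257.0]]
0.12 [0.588 0.466 0.12 ] [[469.0, 237.0], [523.0, 215.0], [603.0, 239.0]]
0.14 [0.585 0.457 0.14 ] [[469.0, 219.0], [522.0, 197.0], [602.0, 221.0]]
0.16 [0.581 0.449 0.16 ] [[469.0, 200.0], [522.0, 179.0], [601.0, 202.0]]
0.18 [0.578 0.44  0.18 ] [[469.0, 181.0], [521.0, 161.0], [600.0, 184.0]]
0.2 [0.575 0.431 0.2  ] [[469.0, 162.0], [521.0, 142.0], [599.0, 164.0]]
d [-29.72   0.96  -8.32] r [-0.0019 -0.0004 -0.2318] t 0.1
```

Request:
step_arm(
  increments="-2 0 -4 0 0 -0.03; -4 0 -4 0 0 -0.04; -4.4 0.2 0 0 0 -0.04; -4.4 0.2 0 0 0 -0.04; -4.4 0.2 0 0 0 -0.04",
  claw=-1,
)

```text
time: 0.6
tool_pos: [0.3821, 0.4644, 0.2434]
ee_rot: [3.141, 0.0, 2.962]
wrist_force: [-0.7, 0.3, 0.2]
width: 0.0944
```

Request:
step_arm(
  increments="-4 0.2 0 0 0 -0.04; -4 0.2 0 0 0 0; -4 0.2 0 0 0 0; 0 0 0 0 0 0; 0 0 0 0 0 0",
)

```text
time: 1.1
tool_pos: [0.5005, 0.4518, 0.2414]
ee_rot: [-3.14, -0.003, 2.998]
wrist_force: [-0.0, -0.4, -0.7]
width: 0.0944
```

Run:
```python
from h import *
print(get_obs()["joint_positions"].round(2))
plan([.499,.411,.13],[np.pi,0,np.pi-.14])
plan([.499,.411,.072],[np.pi,0,np.pi-.14])
```

```text
[ 0.65  0.38  0.87  0.    1.89 -0.78]
d [-0.46 -4.04 11.14] r [-0.002  -0.0027 -0.0032] t 1.1
d [-0.48 -4.03 16.94] r [-0.002  -0.0027 -0.0032] t 1.1
```

Request:
step_arm(
  increments="0 -4 1.1 0 0 0; -0.4 0 4 0 0 0; 0 0 4 0 0 0; 0 0 2 0 0 0; 0 0 0 0 0 0",
)

```text
time: 1.6
tool_pos: [0.4947, 0.4113, 0.1282]
ee_rot: [-3.136, -0.006, 3.002]
wrist_force: [0.4, 0.0, -0.4]
width: 0.0938
```

Run:
```python
from h import *
plan([.499,.411,.072],[np.pi,0,np.pi-.14])
a=snap("top","t1");s=snap("scene","s1")
A=cv2.resize(a[120:260,60:200],None,fx=2.7,fy=2.7);B=cv2.resize(s[210:350,310:450],None,fx=2.7,fy=2.7)
cv2.imwrite("pics/g1.png",np.hstack([A,B]))
```

```text
d [-0.47  0.06  5.61] r [-0.0052 -0.0063 -0.    ] t 1.6
```

View pics/g1.png

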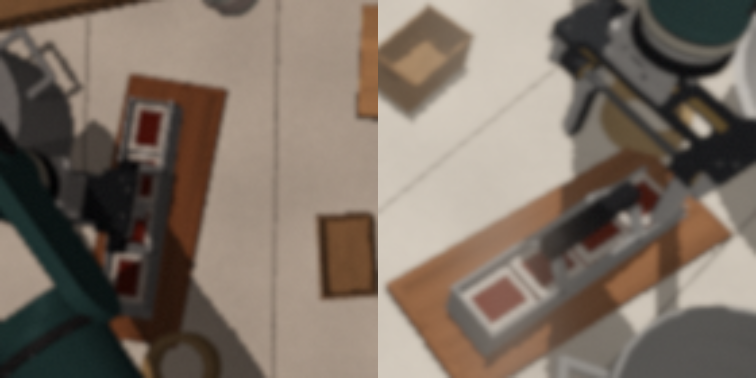

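The open gripper is over the bar and clear of the pot, so I go down and grip.

Request:
step_arm(
  increments="-0.4 0 2 0 0 0; 0 0 2 0 -0.006 0; 0 0 1.5 0 0 0; 0 0 0 0 0 0; 0 0 0 0 0 0",
)

```text
time: 2.2
tool_pos: [0.5029, 0.4122, 0.0786]
ee_rot: [3.14, 0.007, 3.0]
wrist_force: [0.4, -0.5, 1.3]
width: 0.0941
```

Request:
step_arm(
  increments="0 0 0 0 0 0; 0 0 0 0 0 0; 0 0 0 0 0 0; 0 0 0 0 0 0; 0 0 0 0 0 0",
  claw=1,
)

```text
time: 2.7
tool_pos: [0.5026, 0.4116, 0.0774]
ee_rot: [3.141, 0.006, 3.0]
wrist_force: [-0.8, -0.9, 0.3]
width: 0.0573
```

Request:
step_arm(
  increments="0 0 0 0 0 0; 0 0 0 0 0 0; 0 0 0 0 0 0; 0 0 0 0 0 0; 0 0 0 0 0 0",
)

```text
time: 3.2
tool_pos: [0.5026, 0.4116, 0.0773]
ee_rot: [3.142, 0.006, 3.0]
wrist_force: [-0.4, -0.1, -0.1]
width: 0.0173
```

Request:
step_arm(
  increments="0 0 0 0 0 0; 0 0 0 0 0 0; 0 0 0 0 0 0",
)

```text
time: 3.5
tool_pos: [0.5026, 0.4116, 0.0773]
ee_rot: [3.142, 0.006, 3.0]
wrist_force: [0.9, 0.1, 0.3]
width: 0.0007
```

Run:
```python
from h import *
o=get_obs();print(o["width"],o["tool_pos"],o["wrist_torque"])
```

```text
0.0006594696996009715 [0.50260057 0.41160032 0.07728005] [ 0.04125249 -0.01904154 -0.09350519]
```

Run:
```python
from h import *
a=snap("top","t2");s=snap("scene","s2")
A=cv2.resize(a[120:260,60:200],None,fx=2.7,fy=2.7);B=cv2.resize(s[210:350,310:450],None,fx=2.7,fy=2.7)
p=get_obs()["tool_pos"]; 
for n,I,o in(("top",A,(60,120)),("scene",B,(310,210))):
    q=((proj(n,p)[0]-o)*2.7).astype(int); cv2.circle(I,tuple(int(v) for v in q),4,(0,255,0),1)
cv2.imwrite("pics/g2.png",np.hstack([A,B]))
```

```text
(no output)
```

View pics/g2.png

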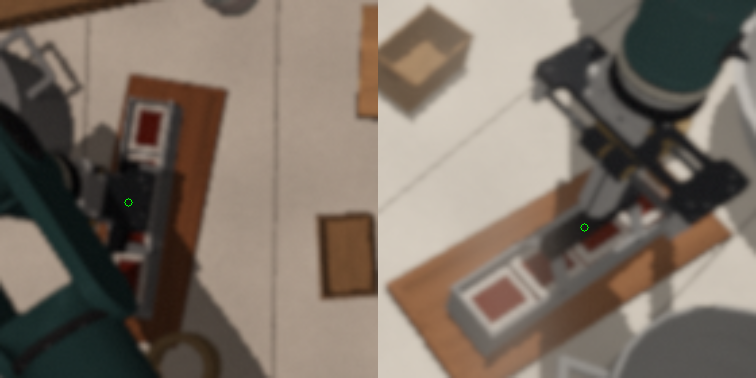

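Run:
```python
from h import *
s=cv2.imread("pics/s2.png")
p=get_obs()["tool_pos"]
crop(s,350,240,100,80,7,"g3")
I=cv2.imread("pics/g3.png")
for z in(.077,.096,.12,.15):
    q=((proj("scene",[p[0],p[1],z])[0]-[350,240])*7).astype(int);cv2.circle(I,tuple(map(int,q)),3,(0,255,0),1)
cv2.imwrite("pics/g3.png",I)
```

```text
(no output)
```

View pics/g3.png

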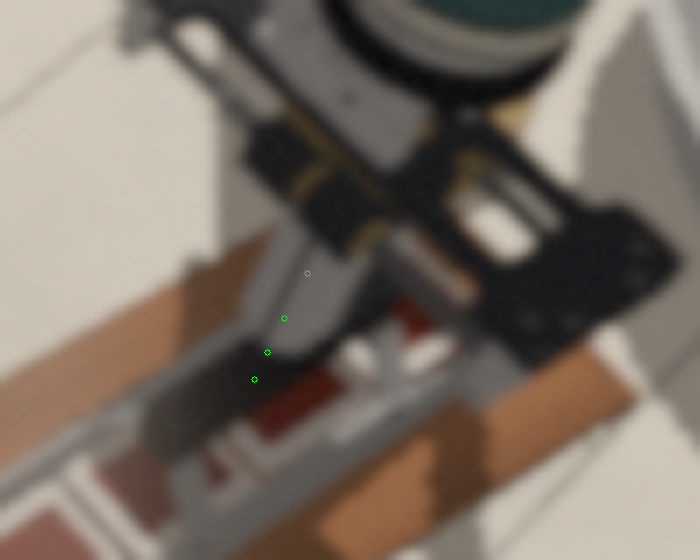

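Run:
```python
from h import *
def tri(u,v):
    a0,a1=ray("top",[u],0)[0],ray("top",[u],.2)[0];b0,b1=ray("scene",[v],0)[0],ray("scene",[v],.2)[0]
    da,db=a1-a0,b1-b0; t=np.linalg.lstsq(np.c_[da,-db],b0-a0,rcond=None)[0]
    return (a0+da*t[0]).round(4),(b0+db*t[1]).round(4)
print("bar +x end",tri((80+140/5-.4,135+222/5-.4),(371.9,302.6)))
print("bar -x end",tri((80+116/5-.4,135+389/5-.4),(407,278.5)))
s=cv2.imread("pics/scene0.png");crop(s,320,255,120,90,6,"g4")
a=cv2.imread("pics/top0.png")
g=cv2.cvtColor(a,cv2.COLOR_BGR2GRAY)
for v in range(178,216,4): print(v,g[v,96:120].tolist())
```

```text
bar +x end (array([0.555 , 0.4078, 0.0897]), array([0.5569, 0.4053, 0.0891]))
bar -x end (array([0.4447, 0.417 , 0.0993]), array([0.4408, 0.4223, 0.1012]))
178 [136, 136, 135, 134, 123, 98, 71, 68, 69, 49, 40, 58, 87, 102, 106, 112, 120, 119, 112, 108, 107, 108, 113, 106]
182 [135, 134, 135, 126, 105, 73, 58, 45, 25, 12, 12, 14, 9, 7, 17, 42, 66, 73, 72, 69, 70, 74, 79, 74]
186 [137, 137, 133, 113, 80, 57, 50, 35, 18, 12, 11, 12, 10, 6, 6, 8, 19, 25, 31, 44, 76, 102, 100, 82]
190 [139, 137, 118, 83, 62, 58, 50, 28, 11, 12, 12, 9, 6, 7, 9, 11, 20, 23, 32, 56, 93, 112, 96, 61]
194 [139, 125, 92, 64, 58, 50, 33, 15, 12, 11, 11, 6, 12, 30, 51, 75, 95, 106, 116, 123, 118, 99, 73, 51]
198 [132, 103, 70, 57, 54, 45, 26, 11, 12, 11, 9, 6, 10, 19, 35, 53, 75, 87, 89, 95, 100, 87, 57, 43]
202 [110, 73, 58, 60, 53, 29, 12, 10, 13, 8, 7, 5, 8, 13, 20, 26, 29, 45, 80, 108, 99, 68, 47, 41]
206 [81, 57, 57, 50, 34, 16, 8, 13, 11, 6, 6, 8, 12, 19, 27, 29, 37, 63, 89, 98, 82, 54, 40, 43]
210 [61, 56, 57, 45, 23, 9, 10, 10, 7, 8, 21, 40, 53, 57, 53, 48, 52, 70, 92, 85, 57, 42, 42, 45]
214 [55, 60, 69, 66, 52, 60, 86, 99, 98, 97, 106, 111, 112, 108, 105, 98, 95, 87, 74, 59, 45, 40, 44, 49]
```

View pics/g4.png

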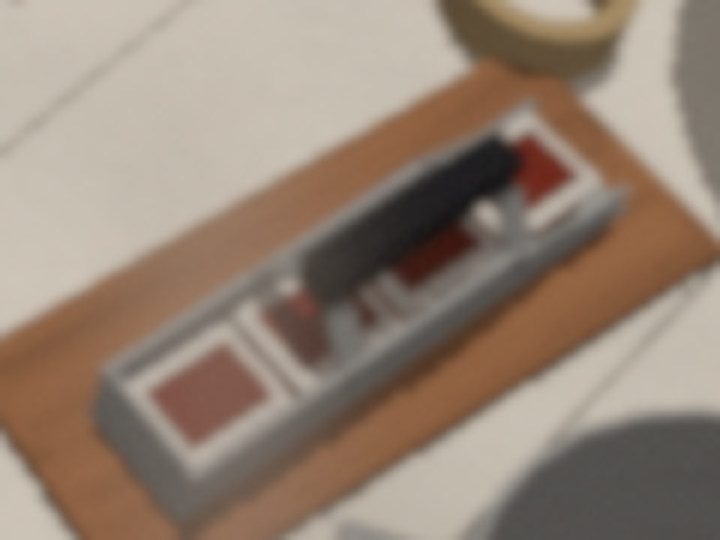

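The fingers shut on nothing, though both views put the bar at z of about 0.09-0.10. A light downward touch should tell where the tips really are.

Request:
step_arm(
  increments="0 0 0.3 0 0 0; 0 0 0 0 0 0",
)

```text
time: 3.8
tool_pos: [0.5023, 0.4114, 0.0737]
ee_rot: [-3.141, 0.005, 3.0]
wrist_force: [0.1, -0.8, -0.3]
width: 0.0003
```

Request:
step_arm(
  increments="0 0 0.3 0 0 0; 0 0 0 0 0 0",
)

```text
time: 4.0
tool_pos: [0.5023, 0.4114, 0.0706]
ee_rot: [-3.141, 0.005, 3.0]
wrist_force: [0.2, 0.1, -0.5]
width: 0.0007
```

Run:
```python
from h import *
o=get_obs()
for k in o: print(k,np.round(o[k],3))
s=snap("scene","s3"); d=cv2.absdiff(s,cv2.imread("pics/s2.png")).max(2)
print("changed px",(d>25).sum(), "scoop region",(d[255:345,320:385]>25).sum())
```

```text
time 4.0
joint_positions [ 0.601  0.339  1.265 -0.004  1.534 -0.828]
qvel [-0.001 -0.002 -0.004  0.     0.004  0.001]
joint_torque [ 3.0000e-03 -4.4203e+01 -2.9823e+01  2.3000e-02  1.2000e-02  0.0000e+00]
tool_pos [0.502 0.411 0.071]
ee_rot [-3.141  0.005  3.   ]
wrist_force [ 0.195  0.123 -0.55 ]
wrist_torque [ 0.045 -0.037 -0.044]
width 0.001
changed px 2054 scoop region 16
```

Run:
```python
from h import *
p=np.array([.4947,.4113,.1282]);y=np.array([.14,.99,0])
q=proj("scene",[p,p+.047*y,p-.047*y,p+.06*y,p-.06*y]);print(((q-[310,210])*2.7+[378,0]).round(0))
crop(cv2.imread("pics/s1.png"),340,190,120,110,5,"g5")
I=cv2.imread("pics/g5.png")
for u in q[:3]: cv2.circle(I,tuple(int(v) for v in (u-[340,190])*5),3,(0,255,0),1)
J=cv2.imread("pics/s3.png");J=cv2.resize(J[190:300,340:460],None,fx=5,fy=5,interpolation=cv2.INTER_CUBIC)
cv2.imwrite("pics/g5.png",cv2.resize(np.hstack([I,J]),None,fx=.66,fy=.66))
```

```text
[[603. 194.]
 [642. 234.]
 [566. 156.]
 [654. 246.]
 [556. 146.]]
```

View pics/g5.png

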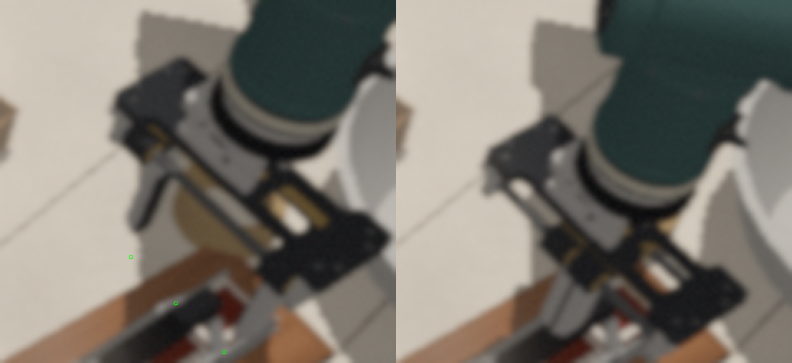

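The fingertips appear higher in the picture than the reported TCP. I'll lower in small steps until they touch the bar, to measure the offset.

Request:
step_arm(
  increments="0 0 0.3 0 0 0; 0 0 0 0 0 0",
)

```text
time: 4.25
tool_pos: [0.5024, 0.4115, 0.0677]
ee_rot: [-3.141, 0.005, 3.0]
wrist_force: [-0.3, -0.2, -0.5]
width: 0.0008
```

Request:
step_arm(
  increments="0 0 0.3 0 0 0; 0 0 0 0 0 0",
)

```text
time: 4.45
tool_pos: [0.5029, 0.4118, 0.0658]
ee_rot: [3.141, 0.007, 3.0]
wrist_force: [-0.3, -0.6, 2.7]
width: 0.0006
```

Request:
step_arm(
  increments="0 0 0.3 0 0 0; 0 0 0 0 0 0",
)

```text
time: 4.65
tool_pos: [0.503, 0.4119, 0.0657]
ee_rot: [3.14, 0.008, 3.0]
wrist_force: [-2.8, -2.2, 9.6]
width: 0.0004
```

Run:
```python
from h import *
s=snap("scene","s4"); d=cv2.absdiff(s,cv2.imread("pics/s2.png")).max(2)
print("scoop region",(d[285:345,320:372]>25).sum()); 
a=cv2.imread("pics/t2.png");b=snap("top","t4");print(get_obs()["wrist_force"])
d=cv2.absdiff(a,b).max(2);print((d[150:190,100:125]>25).sum())
```

```text
scoop region 0
[-2.6895393  -2.76892638 10.82091129]
2
```

Run:
```python
from h import *
for z in(.07,.09,.1,.108,.12):print(z,ray("scene",[(391.2,291.5)],z).round(3))
# other check: start pictures
```

```text
0.07 [[0.482 0.414 0.07 ]]
0.09 [[0.495 0.417 0.09 ]]
0.1 [[0.502 0.419 0.1  ]]
0.108 [[0.507 0.42  0.108]]
0.12 [[0.515 0.423 0.12 ]]
```

Request:
step_arm(
  increments="0 0 -2 0 0 0; 0 0 -1 0 0 0; 0 0 0 0 0 0; 0 0 0 0 0 0; 0 0 0 0 0 0",
  claw=-1,
)

```text
time: 5.25
tool_pos: [0.502, 0.4112, 0.0909]
ee_rot: [-3.14, 0.005, 3.0]
wrist_force: [-0.4, 0.4, -1.0]
width: 0.037
```

Request:
step_arm(
  increments="0 0 0 0 0 0; 0 0 0 0 0 0; 0 0 0 0 0 0; 0 0 0 0 0 0; 0 0 0 0 0 0",
)

```text
time: 5.75
tool_pos: [0.5025, 0.4116, 0.0922]
ee_rot: [3.142, 0.006, 3.0]
wrist_force: [0.2, 0.5, 0.3]
width: 0.0774
```

Request:
step_arm(
  increments="0 0 0 0 0 0; 0 0 0 0 0 0; 0 0 2 0 0 0; 0 0 1 0 0 0; 0 0 0 0 0 0",
)

```text
time: 6.25
tool_pos: [0.5012, 0.4106, 0.0596]
ee_rot: [-3.138, 0.002, 3.0]
wrist_force: [-0.9, 0.5, -1.0]
width: 0.0937
```

Request:
step_arm(
  increments="0 0 0.8 0 0 0; 0 0 0.8 0 0 0; 0 0 0 0 0 0",
)

```text
time: 6.55
tool_pos: [0.5021, 0.4111, 0.0448]
ee_rot: [-3.14, 0.004, 3.0]
wrist_force: [0.5, 1.0, 0.4]
width: 0.0939
```

Request:
step_arm(
  increments="0 0 0.5 0 0 0; 0 0 0.3 0 0 0; 0 0 0 0 0 0",
)

```text
time: 6.85
tool_pos: [0.5025, 0.4114, 0.0377]
ee_rot: [-3.141, 0.005, 3.0]
wrist_force: [0.2, -0.3, 0.7]
width: 0.0944
```

Request:
step_arm(
  increments="0 0 0 0 0 0; 0 0 0 0 0 0; 0 0 0 0 0 0; 0 0 0 0 0 0; 0 0 0 0 0 0",
  claw=1,
)

```text
time: 7.35
tool_pos: [0.5029, 0.4116, 0.0384]
ee_rot: [3.141, 0.006, 3.0]
wrist_force: [0.9, 1.2, 0.9]
width: 0.0574
```

Request:
step_arm(
  increments="0 0 0 0 0 0; 0 0 0 0 0 0; 0 0 0 0 0 0; 0 0 0 0 0 0; 0 0 0 0 0 0",
)

```text
time: 7.85
tool_pos: [0.5028, 0.4121, 0.0383]
ee_rot: [3.141, 0.006, 3.0]
wrist_force: [1.1, 3.4, -0.6]
width: 0.0201
```

Request:
step_arm(
  increments="0 0 0 0 0 0; 0 0 0 0 0 0",
)

```text
time: 8.05
tool_pos: [0.5028, 0.412, 0.0383]
ee_rot: [3.141, 0.006, 3.0]
wrist_force: [-0.1, 1.9, -1.4]
width: 0.0197
```

The bar is now gripped (width 19.7 mm), and the arm's z reading is about 37 mm below the camera-frame height. I lift gently.

Request:
step_arm(
  increments="0 0 -0.5 0 0 0; 0 0 -1 0 0 0; 0 0 -1.5 0 0 0; 0 0 -2 0 0 0; 0 0 -3 0 0 0",
)

```text
time: 8.55
tool_pos: [0.5011, 0.4107, 0.1175]
ee_rot: [-3.138, 0.003, 3.0]
wrist_force: [0.0, -0.3, -5.9]
width: 0.0198
```

Request:
step_arm(
  increments="0 0 -3 0 0 0; 0 0 -2 0 0 0; 0 0 -1 0 0 0; 0 0 0 0 0 0; 0 0 0 0 0 0",
)

```text
time: 9.05
tool_pos: [0.5015, 0.4113, 0.1772]
ee_rot: [-3.14, 0.005, 3.0]
wrist_force: [-0.2, 0.3, -7.4]
width: 0.0198
```

```bash
cat >> h.py <<'E'
ZB=.037
T0=(np.array([.5028,.412,.0383]),R.from_euler('xyz',[np.pi,.006,3.0]))   # tool at grip
S0=(np.array([.500,.411,.091]),R.from_euler('z',-.1416))                 # handle at grip
rel_r=T0[1].inv()*S0[1]; rel_p=T0[1].inv().apply(S0[0]-[0,0,ZB]-T0[0])
def scoop():
    "handle, lip, closed-end-top points of the scoop (camera frame) from the arm's pose"
    o=get_obs();A=R.from_euler('xyz',o["ee_rot"]);S=A*rel_r
    h=o["tool_pos"]+A.apply(rel_p)+[0,0,ZB]
    return h,h+S.apply([-.135,0,-.075]),S
def pour(lip,th,yaw):
    S=R.from_euler('z',yaw)*R.from_euler('y',-th); h=np.array(lip)+S.apply([.135,0,.075])
    A=S*rel_r.inv(); t=h-[0,0,ZB]-A.apply(rel_p)
    plan(t,A.as_euler('xyz'))
E
python3 - <<'E'
from h import *
o=get_obs();print(o["tool_pos"],o["wrist_force"].round(2),o["wrist_torque"].round(3),o["width"],o["joint_positions"].round(2))
h,l,S=scoop();print(h,l)
a=snap("top","t5");s=snap("scene","s5")
pts=np.array([h,l,h+S.apply([.138,0,-.035])])
out=[]
for n,I in(("top",a),("scene",s)):
    q=proj(n,pts);print(n,q.round(0).tolist())
    c=q.mean(0).astype(int);x0,y0=max(0,min(c[0]-65,382)),max(0,min(c[1]-70,244))
    J=cv2.resize(I[y0:y0+140,x0:x0+130],None,fx=2.9,fy=2.9,interpolation=cv2.INTER_CUBIC)
    for u in q: cv2.circle(J,tuple(int(v) for v in (u-[x0,y0])*2.9),4,(0,255,0),1)
    out.append(J)
cv2.imwrite("pics/v1.png",np.hstack(out))
E
```

```text
[0.50154071 0.41134332 0.17723965] [-0.23  0.35 -7.35] [ 0.012  0.132 -0.039] 0.01983225310454042 [ 0.6   0.31  1.09 -0.    1.74 -0.83]
[0.49876315 0.41035988 0.22994468] [0.36501077 0.42936939 0.15511862]
top [[88.0, 192.0], [91.0, 237.0], [101.0, 149.0]]
scene [[404.0, 259.0], [433.0, 252.0], [355.0, 295.0]]
```

View pics/v1.png

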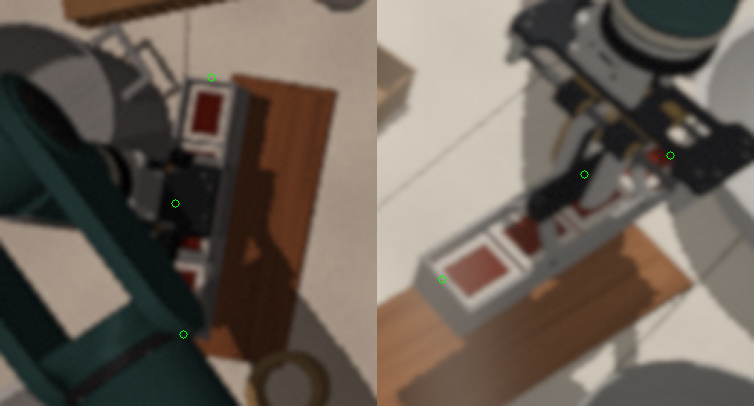

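Run:
```python
from h import *
pour([.471,.151,.13],0,.05)
```

```text
d [-14.17 -23.4    2.47] r [-0.0036 -0.0033 -0.1918] t 9.15
```

Request:
step_arm(
  increments="-0.6 -1 0 0 0 0; -1.2 -2 0 0 0 0; -1.8 -3 0 0 0 -0.02; -2.1 -3.5 0 0 0 -0.03; -2.4 -4 0 0 0 -0.04",
)

```text
time: 9.65
tool_pos: [0.5657, 0.2663, 0.1778]
ee_rot: [-3.14, 0.005, 3.093]
wrist_force: [0.9, 0.9, -5.7]
width: 0.0197
```

Request:
step_arm(
  increments="-2.1 -3.6 0 0 0 -0.04; -1.8 -3 0 0 0 -0.04; -1.2 -2 0.6 0 0 -0.02; -0.6 -1 0.6 0 0 0; 0 0 0.6 0 0 0",
)

```text
time: 10.15
tool_pos: [0.6221, 0.1693, 0.1596]
ee_rot: [-3.14, 0.004, -3.097]
wrist_force: [-1.3, -0.3, -5.6]
width: 0.0198
```

Run:
```python
from h import *
print(scoop()[:2])
pour([.471,.151,.11],0,.05)
pour([.471,.151,.11],np.radians(20),.05)
```

```text
(array([0.61951774, 0.16779244, 0.21232049]), array([0.48451559, 0.16159339, 0.13758098]))
d [ 1.42 -0.93  2.73] r [-0.0018 -0.0019 -0.0051] t 10.15
d [ 4.26 -0.96 -1.63] r [-0.0026 -0.351  -0.0047] t 10.15
```

Request:
step_arm(
  increments="0.9 -0.2 0 0 -0.03 0; 1 -0.3 0 0 -0.05 0; 1 -0.3 0 0 -0.06 0; 1 -0.2 0 0 -0.06 0; 0 0 0 0 -0.06 0",
)

```text
time: 10.65
tool_pos: [0.5803, 0.1608, 0.1571]
ee_rot: [-3.141, 0.264, -3.091]
wrist_force: [0.4, 0.1, -6.6]
width: 0.0199
```

Request:
step_arm(
  increments="0 0 -0.8 0 -0.05 0; 0 0 -0.8 0 -0.03 0; 0 0 0 0 0 0; 0 0 0 0 0 0",
)

```text
time: 11.05
tool_pos: [0.5777, 0.1603, 0.1732]
ee_rot: [-3.141, 0.344, -3.092]
wrist_force: [0.3, 0.4, -6.1]
width: 0.0196
```

```bash
cat >> h.py <<'E'
def look(f):
    h,l,S=scoop(); th=np.degrees(np.arcsin(S.apply([1,0,0])[2]))
    pts=np.array([h,l,h+S.apply([.138,0,-.035])]);out=[]
    for n in("top","scene"):
        I=snap(n);q=proj(n,pts);c=q.mean(0).astype(int);x0,y0=max(0,min(c[0]-65,382)),max(0,min(c[1]-70,244))
        J=cv2.resize(I[y0:y0+140,x0:x0+130],None,fx=2.9,fy=2.9,interpolation=cv2.INTER_CUBIC)
        for u in q: cv2.circle(J,tuple(int(v) for v in (u-[x0,y0])*2.9),3,(0,255,0),1)
        out.append(J)
    cv2.imwrite(f"pics/{f}.png",np.hstack(out))
    o=get_obs();print("lip",l.round(4),"th",th.round(2),"F",o["wrist_force"].round(2),"M",o["wrist_torque"].round(3),"t",o["time"],o["joint_positions"].round(2))
E
python3 - <<'E'
from h import *
look("v2"); pour([.471,.151,.11],np.radians(20),.05)
E
```

```text
lip [0.4677 0.1534 0.1086] th 19.36 F [-0.01  0.52 -5.73] M [-0.003  0.612 -0.026] t 11.15 [ 0.21 -0.08  1.57 -0.06  1.31 -1.4 ]
d [-0.23 -0.2  -0.23] r [-0.0013 -0.0114 -0.0008] t 11.15
```

View pics/v2.png

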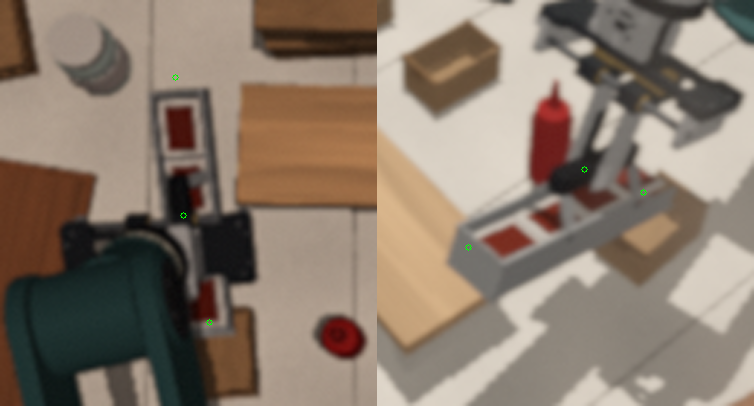

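The overlay sits about 12 mm off along x at 20° of tilt. So the offset belongs to the tool length: the real fingers are 37 mm shorter than reported. I'll correct the model and track the tubs numerically by their red labels, in the scoop's frame.

```bash
sed -i 's/^ZB=.037/ZB=0.0/' h.py
cat >> h.py <<'E'
def rayv(n,uv):
    K,e,M=cam(n); uv=np.atleast_2d(np.float64(uv))
    return e,np.c_[(uv[:,0]-K[0,2])/K[0,0],-(uv[:,1]-K[1,2])/K[1,1],-np.ones(len(uv))]@M.T
def red(im):
    h=cv2.cvtColor(im,cv2.COLOR_BGR2HSV)
    return cv2.bitwise_or(cv2.inRange(h,(0,110,40),(6,255,255)),cv2.inRange(h,(174,110,40),(180,255,255)))
def tubs(views=("scene","top"),note=""):
    "state line; red label blobs in scoop frame: mm behind the lip, mm across, height over floor assumed 30"
    h,l,S=scoop();o=get_obs();th=np.degrees(np.arcsin(S.apply([1,0,0])[2]))
    print(note,"t",round(o["time"],2),"lip",l.round(4),"th",th.round(2),"F",o["wrist_force"].round(1),"M",o["wrist_torque"].round(3))
    for n in views:
        im=snap(n);r=[]
        for c in cv2.findContours(red(im),cv2.RETR_EXTERNAL,cv2.CHAIN_APPROX_NONE)[0]:
            if cv2.contourArea(c)<12: continue
            m=cv2.moments(c);e,d=rayv(n,(m["m10"]/m["m00"],m["m01"]/m["m00"]))
            nz=S.apply([0,0,1]);p=e+d[0]*(((l+.03*nz-e)@nz)/(d[0]@nz)); q=S.inv().apply(p-l)*1000
            if -40<q[0]<280 and abs(q[1])<45: r.append((*q[:2].round(0).astype(int).tolist(),int(m["m00"])))
        print(" ",n,sorted(r))
E
python3 - <<'E'
from h import *
tubs()
im=snap("top")
for b in blobs("top",brown(im),.052):
    if b[1][0]<560 and abs(b[1][1])<500: print(*b)
pour([.471,.151,.09],np.radians(20),.05)
E
```

```text
t 11.15 lip [0.4562 0.1523 0.1062] th 19.35 F [-0.   0.5 -5.7] M [-0.003  0.612 -0.026]
  scene [(117, -1, 36), (180, 0, 36), (238, 3, 76)]
  top [(46, -4, 60), (160, -5, 16), (234, 3, 96)]
[190. 215.] [436.8 146.7] [103.   68.7] 3.3
[284. 212.] [ 440.4 -173.4] [ 67.  103.8] 89.2
[334. 202.] [ 475.2 -341.2] [ 73.7 104.5] 88.5
[114. 206.] [464.7 396. ] [142.3 402.4] 83.0
d [-0.77 -0.14  1.86] r [-0.0017 -0.0108 -0.0013] t 11.3
```

Run:
```python
from h import *
pour([.457,.154,.076],np.radians(20),.03)
```

```text
d [ 1.01 -0.02  2.71] r [ 0.0052 -0.0108  0.0174] t 11.3
```

Request:
step_arm(
  increments="0.5 0 0.9 0 0 0.01; 0.5 0 0.9 0 0 0.007; 0 0 0.9 0 -0.011 0; 0 0 0 0 0 0",
)

```text
time: 11.7
tool_pos: [0.5765, 0.1587, 0.1409]
ee_rot: [3.138, 0.35, -3.111]
wrist_force: [0.0, 0.4, -6.1]
width: 0.0196
```

Request:
step_arm(
  increments="0.04 0 -0.28 0 -0.02 0; 0.04 0 -0.28 0 -0.02 0; 0.04 0 -0.28 0 -0.02 0; 0 0 0 0 0 0; 0 0 0 0 0 0",
)

```text
time: 12.2
tool_pos: [0.5743, 0.1591, 0.153]
ee_rot: [3.136, 0.418, -3.111]
wrist_force: [1.0, 0.1, -5.2]
width: 0.02
```

Run:
```python
from h import *
tubs()
```

```text
t 12.2 lip [0.4572 0.1543 0.0775] th 23.61 F [ 1.   0.1 -5.2] M [ 0.007  0.814 -0.05 ]
  scene [(113, 0, 28), (178, 0, 32), (237, 4, 64)]
  top [(40, -5, 36), (232, 3, 92)]
```

Request:
step_arm(
  increments="0.03 0 -0.21 0 -0.015 0; 0.03 0 -0.21 0 -0.015 0; 0 0 0 0 0 0; 0 0 0 0 0 0",
)

```text
time: 12.7
tool_pos: [0.572, 0.159, 0.156]
ee_rot: [3.136, 0.447, -3.112]
wrist_force: [0.4, -0.0, -5.7]
width: 0.0194
```

Run:
```python
from h import *
tubs()
```

```text
t 12.7 lip [0.4572 0.1543 0.0771] th 25.27 F [ 0.4 -0.  -5.7] M [-0.049  0.894  0.008]
  scene [(111, 0, 27), (176, 0, 31), (235, 3, 60)]
  top [(37, -6, 26), (231, 3, 96)]
```

Request:
step_arm(
  increments="0.04 0 -0.28 0 -0.02 0; 0 0 0 0 0 0; 0 0 0 0 0 0",
)

```text
time: 13.1
tool_pos: [0.5704, 0.1589, 0.1583]
ee_rot: [3.136, 0.467, -3.112]
wrist_force: [0.0, -0.0, -5.1]
width: 0.02
```

Run:
```python
from h import *
tubs(("scene",))
```

```text
t 13.1 lip [0.4571 0.1543 0.0771] th 26.41 F [ 0.  -0.  -5.1] M [ 0.011  0.923 -0.013]
  scene [(108, -1, 27), (173, 0, 22), (229, 3, 54)]
```

Request:
step_arm(
  increments="0.03 0 -0.21 0 -0.015 0; 0 0 0 0 0 0",
)

```text
time: 13.35
tool_pos: [0.5691, 0.1589, 0.16]
ee_rot: [3.136, 0.482, -3.112]
wrist_force: [0.1, -0.0, -5.7]
width: 0.0195
```

Run:
```python
from h import *
tubs(("scene",))
```

```text
t 13.35 lip [0.457  0.1543 0.0771] th 27.28 F [ 0.1 -0.  -5.7] M [0.037 0.881 0.011]
  scene [(105, -1, 23), (171, -1, 19), (227, 3, 48)]
```

Request:
step_arm(
  increments="0 0 0 0 0 0; 0 0 0 0 0 0",
)

```text
time: 13.6
tool_pos: [0.5695, 0.1588, 0.16]
ee_rot: [3.136, 0.482, -3.112]
wrist_force: [-0.3, -0.0, -5.5]
width: 0.02
```

Run:
```python
from h import *
tubs()
```

```text
t 13.6 lip [0.4574 0.1542 0.0771] th 27.27 F [-0.3 -0.  -5.5] M [-0.042  0.868 -0.008]
  scene [(101, 0, 21), (221, 3, 50)]
  top [(28, -5, 26), (151, -6, 19), (216, 3, 89)]
```

Request:
step_arm(
  increments="0 0 0 0 0 0; 0 0 0 0 0 0; 0 0 0 0 0 0",
)

```text
time: 14.0
tool_pos: [0.5695, 0.1588, 0.16]
ee_rot: [3.136, 0.482, -3.112]
wrist_force: [0.1, -0.3, -5.5]
width: 0.02
```

Run:
```python
from h import *
tubs()
```

```text
t 14.0 lip [0.4574 0.1542 0.0771] th 27.27 F [ 0.1 -0.3 -5.5] M [-0.022  0.846  0.009]
  scene [(102, 0, 23), (221, 3, 47)]
  top [(28, -5, 26), (151, -5, 20), (216, 3, 89)]
```

Stopped again; I tip a little more.

Request:
step_arm(
  increments="0.02 0 -0.14 0 -0.01 0; 0 0 0 0 0 0; 0 0 0 0 0 0",
)

```text
time: 14.4
tool_pos: [0.5685, 0.1589, 0.1612]
ee_rot: [3.136, 0.492, -3.112]
wrist_force: [0.7, 0.2, -4.9]
width: 0.0199
```

Run:
```python
from h import *
tubs()
```

```text
t 14.4 lip [0.4573 0.1543 0.0772] th 27.85 F [ 0.7  0.2 -4.9] M [-0.018  0.867  0.017]
  scene [(96, 0, 18), (217, 3, 45)]
  top [(23, -5, 31), (150, -5, 19), (211, 3, 88)]
```

Request:
step_arm(
  increments="0 0 0 0 0 0; 0 0 0 0 0 0",
)

```text
time: 14.7
tool_pos: [0.5686, 0.1588, 0.1612]
ee_rot: [3.136, 0.492, -3.112]
wrist_force: [1.0, 1.1, -6.6]
width: 0.0201
```

Run:
```python
from h import *
tubs()
```

```text
t 14.7 lip [0.4575 0.1542 0.0772] th 27.84 F [ 1.   1.1 -6.6] M [0.067 0.844 0.033]
  scene [(85, 0, 16), (205, 2, 48)]
  top [(16, -5, 49), (148, -5, 16), (200, 3, 89)]
```

Request:
step_arm(
  increments="0 0 0 0 0 0; 0 0 0 0 0 0",
)

```text
time: 15.0
tool_pos: [0.5686, 0.1588, 0.1612]
ee_rot: [3.136, 0.492, -3.112]
wrist_force: [-0.8, 0.0, -6.1]
width: 0.0197
```

Run:
```python
from h import *
tubs()
```

```text
t 15.0 lip [0.4575 0.1542 0.0772] th 27.84 F [-0.8  0.  -6.1] M [-0.012  0.779  0.011]
  scene [(8, -1, 16), (192, 2, 41), (243, 6, 12)]
  top [(2, -3, 58), (193, 3, 53)]
```

Request:
step_arm(
  increments="0 0 0 0 0 0",
)

```text
time: 15.2
tool_pos: [0.5687, 0.1588, 0.1614]
ee_rot: [3.136, 0.492, -3.112]
wrist_force: [1.0, 0.1, -5.8]
width: 0.0198
```

Run:
```python
from h import *
tubs()
```

```text
t 15.2 lip [0.4576 0.1543 0.0773] th 27.86 F [ 1.   0.1 -5.8] M [-0.015  0.75  -0.022]
  scene [(21, 11, 13), (117, 1, 19), (183, 1, 35), (232, 7, 13)]
  top [(-12, -10, 49), (186, 5, 24)]
```

Request:
step_arm(
  increments="0 0 0 0 0 0",
)

```text
time: 15.4
tool_pos: [0.5687, 0.1589, 0.1614]
ee_rot: [3.136, 0.492, -3.112]
wrist_force: [0.3, 0.3, -5.3]
width: 0.0199
```

Run:
```python
from h import *
tubs()
```

```text
t 15.4 lip [0.4576 0.1543 0.0774] th 27.87 F [ 0.3  0.3 -5.3] M [0.024 0.77  0.03 ]
  scene [(108, 0, 25), (172, 0, 23), (220, 6, 13)]
  top [(-11, -11, 52), (29, -6, 17), (152, -5, 15)]
```

Request:
step_arm(
  increments="-0.2 0 1.4 0 0.1 0; -0.2 0 1.4 0 0.1 0; -0.1 0 0.7 0 0.05 0; 0 0 0 0 0 0",
)

```text
time: 15.9
tool_pos: [0.5891, 0.1591, 0.1301]
ee_rot: [3.137, 0.241, -3.111]
wrist_force: [-0.3, -0.1, -5.8]
width: 0.0199
```

Run:
```python
from h import *
tubs()
im=snap("top","t6"); s=snap("scene","s6")
A=cv2.resize(im[155:255,130:230],None,fx=3.7,fy=3.7,interpolation=cv2.INTER_CUBIC);B=cv2.resize(s[180:280,270:370],None,fx=3.7,fy=3.7,interpolation=cv2.INTER_CUBIC)
cv2.imwrite("pics/v3.png",np.hstack([A,B]))
```

```text
t 15.9 lip [0.4606 0.154  0.0763] th 13.49 F [-0.3 -0.1 -5.8] M [ 0.008  0.285 -0.037]
  scene [(77, 1, 16), (138, 1, 27), (190, 6, 13)]
  top [(-23, -18, 24), (14, -6, 32), (64, -3, 16)]
```

View pics/v3.png

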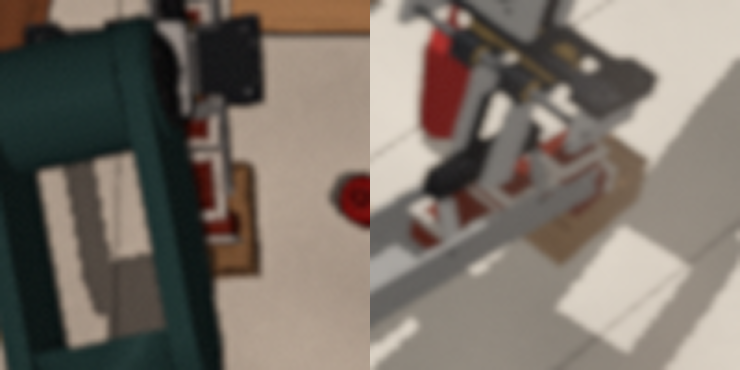

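Tub 1 is below the lip in the box area, and tub 2 stopped about 14 mm behind the lip. I level the scoop, raise it and move off the box to verify.

Request:
step_arm(
  increments="-0.2 0 1.1 0 0.08 0; -0.2 0 0.5 0 0.08 0; -0.1 0 -1 0 0.08 0; 0 0 -2 0 0 0; 0 0 -2 0 0 0",
)

```text
time: 16.6
tool_pos: [0.595, 0.1597, 0.1666]
ee_rot: [3.137, 0.003, -3.109]
wrist_force: [0.8, -0.0, -4.9]
width: 0.0198
```

Request:
step_arm(
  increments="0 0 -2 0 0 0; 0 0 -2 0 0 0; 0 0 -2 0 0 0; 0 0 -1 0 0 0; 0 0 0 0 0 0",
)

```text
time: 17.1
tool_pos: [0.5953, 0.1597, 0.2395]
ee_rot: [3.136, 0.008, -3.109]
wrist_force: [0.6, 0.5, -5.1]
width: 0.0196
```

```bash
cat >> h.py <<'E'
def boxes(note=""):
    im=snap("top")
    for b in blobs("top",brown(im),.052,40):
        if 300<b[1][0]<560 and -420<b[1][1]<260 and max(b[2])<200: print(" box",note,*b)
    for c in cv2.findContours(red(im),cv2.RETR_EXTERNAL,cv2.CHAIN_APPROX_NONE)[0]:
        if cv2.contourArea(c)>10: print("  red",(ray("top",c[:,0].mean(0),.033)[0]*1000).round(0)[:2],"area",cv2.contourArea(c))
E
python3 - <<'E'
from h import *
tubs(); boxes()
pour([.46,-.173,.20],0,0)
E
```

```text
t 17.1 lip [0.4579 0.1539 0.2169] th 0.14 F [ 0.6  0.5 -5.1] M [ 0.061 -0.099  0.013]
  scene [(86, 1, 26), (142, 1, 74)]
  top [(-31, -36, 55)]
 box  [189. 216.] [437.1 146.6] [103.9  70.4] 0.5
 box  [284. 212.] [ 440.4 -173.4] [ 67.  103.8] 89.2
 box  [334. 202.] [ 475.2 -341.1] [ 73.5 104.7] 88.2
  red [436. 156.] area 54.5
  red [455.  14.] area 142.0
d [  0.7  -33.09   1.14] r [ 0.0045 -0.0056  0.0323] t 17.25
```

Tub 1 sits in box A (label at (436,156) mm). On to box B, passing above the bottle.

Request:
step_arm(
  increments="0 -1 0 0 0 0; 0 -2 0 0 0 0; 0.1 -3 0 0 0 0; 0.1 -4 0 0 0 0.01; 0.1 -4 0 0 0 0.01",
)

```text
time: 17.75
tool_pos: [0.595, 0.0175, 0.2344]
ee_rot: [3.137, -0.0, -3.129]
wrist_force: [0.4, -0.1, -5.8]
width: 0.0199
```

Request:
step_arm(
  increments="0.1 -4 0 0 0 0.01; 0.1 -4 0 0 0 0; 0.1 -4 0 0 0 0; 0 -3 0 0 0 0; 0 -2 0 0 0 0",
)

```text
time: 18.25
tool_pos: [0.5922, -0.1542, 0.2334]
ee_rot: [3.137, -0.001, 3.141]
wrist_force: [-0.8, 0.5, -4.8]
width: 0.0199
```

Request:
step_arm(
  increments="0 -1.3 0 0 0 0; 0 -0.7 0 0 0 0; 0 0 1 0 0 0; 0 0 1 0 0 0; 0 0 0 0 0 0",
)

```text
time: 18.75
tool_pos: [0.5923, -0.1689, 0.2117]
ee_rot: [3.134, -0.003, -3.138]
wrist_force: [-0.7, 0.1, -5.9]
width: 0.0198
```

Run:
```python
from h import *
tubs(); boxes()
pour([.46,-.170,.12],0,-.01)
pour([.46,-.170,.12],np.radians(15),-.01)
print(get_obs()["joint_positions"].round(2))
```

```text
t 18.75 lip [ 0.4545 -0.1707  0.1907] th -0.52 F [-0.7  0.1 -5.9] M [ 0.045 -0.046 -0.037]
  scene [(17, -1, 33), (91, -1, 14), (146, 1, 36)]
  top [(29, -2, 20), (70, 1, 57)]
 box  [289. 222.] [ 413.4 -186.2] [40.  50.2] 88.9
 box  [188. 214.] [437.2 148. ] [103.9  71.4] 3.4
 box  [334. 202.] [ 475.1 -341.1] [ 73.6 104.5] 88.2
  red [436. 156.] area 51.5
  red [454.  12.] area 154.0
  red [ 500. -183.] area 21.5
  red [ 547. -181.] area 51.0
d [-0.41 -0.06  7.24] r [ 0.0051 -0.0046  0.0135] t 18.9
d [ 0.63 -0.03  3.75] r [ 0.0068 -0.2664  0.0128] t 18.9
[-0.37  0.24  1.11  0.01  1.8  -1.95]
```

Request:
step_arm(
  increments="-0.4 0 1.5 0 0 0; 0 0 2 0 0 0; 0 -0.2 2 0 -0.03 0; 0 0 1.5 0 -0.05 0; 0 0 0.5 0 -0.06 0",
)

```text
time: 19.4
tool_pos: [0.5974, -0.1713, 0.1359]
ee_rot: [3.135, 0.139, -3.14]
wrist_force: [0.2, -0.1, -5.0]
width: 0.02
```

Request:
step_arm(
  increments="0.1 0 0 0 -0.06 0; 0.1 0 0 0 -0.06 0; 0.1 0 0 0 -0.06 0; 0.1 0 0 0 -0.03 0; 0 0 0 0 0 0",
)

```text
time: 19.9
tool_pos: [0.5924, -0.1717, 0.1372]
ee_rot: [3.136, 0.348, 3.141]
wrist_force: [-0.8, -0.1, -5.1]
width: 0.0198
```

Run:
```python
from h import *
tubs()
pour([.460,-.172,.077],np.radians(22),-.01)
```

```text
t 19.9 lip [ 0.4702 -0.1729  0.07  ] th 19.62 F [-0.8 -0.1 -5.1] M [-0.011  0.541  0.018]
  scene [(18, 2, 18)]
  top []
d [ 1.02  0.03 -1.53] r [ 0.0091 -0.0397  0.0096] t 20.0
```

Request:
step_arm(
  increments="0.5 0 -0.7 0 -0.02 0; 0.5 0 -0.8 0 -0.02 0.01; 0 0 0 0 0 0",
)

```text
time: 20.3
tool_pos: [0.5798, -0.1726, 0.1502]
ee_rot: [3.133, 0.392, 3.131]
wrist_force: [0.3, 0.6, -4.9]
width: 0.0199
```

```bash
sed -i 's/contourArea(c)<12/contourArea(c)<5/' h.py
python3 - <<'E'
from h import *
tubs()
look("v4")
E
```

```text
t 20.3 lip [ 0.4607 -0.1725  0.0777] th 22.11 F [ 0.3  0.6 -4.9] M [-0.005  0.56   0.031]
  scene [(14, 2, 13), (137, -1, 5)]
  top []
lip [ 0.4612 -0.1724  0.0772] th 22.09 F [ 0.01  0.33 -5.03] M [0.009 0.592 0.03 ] t 20.5 [-0.51 -0.09  1.64  0.2   1.25 -2.1 ]
```

View pics/v4.png

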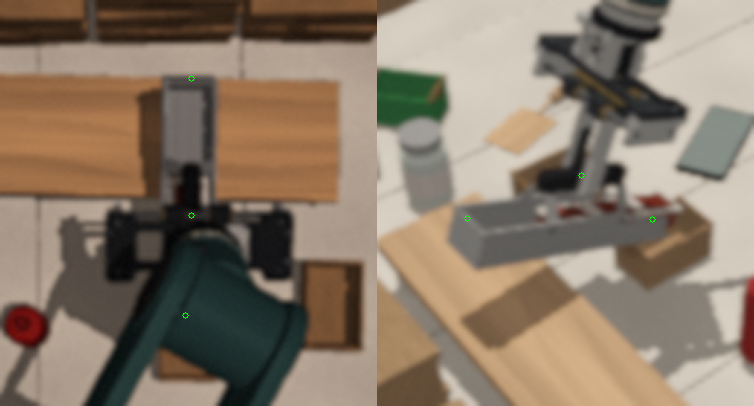

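The scoop is over box B, with tub 2 at the lip and the empty closed end clear of the shelf. I keep tipping slowly.

Request:
step_arm(
  increments="0.04 0 -0.28 0 -0.02 0; 0.04 0 -0.28 0 -0.02 0; 0.02 0 -0.14 0 -0.01 0; 0 0 0 0 0 0; 0 0 0 0 0 0",
)

```text
time: 21.0
tool_pos: [0.576, -0.1725, 0.1556]
ee_rot: [3.132, 0.442, 3.13]
wrist_force: [-0.2, -1.4, -5.2]
width: 0.0199
```

Run:
```python
from h import *
tubs()
```

```text
t 21.0 lip [ 0.4607 -0.1724  0.0773] th 24.98 F [-0.2 -1.4 -5.2] M [0.016 0.66  0.013]
  scene [(16, 3, 12)]
  top []
```

Request:
step_arm(
  increments="0.02 0 -0.14 0 -0.01 0; 0 0 0 0 0 0; 0 0 0 0 0 0",
)

```text
time: 21.4
tool_pos: [0.5753, -0.1724, 0.1567]
ee_rot: [3.132, 0.452, 3.13]
wrist_force: [-0.1, 0.7, -4.9]
width: 0.0198
```

Run:
```python
from h import *
tubs()
```

```text
t 21.4 lip [ 0.4608 -0.1723  0.0772] th 25.54 F [-0.1  0.7 -4.9] M [0.024 0.641 0.051]
  scene [(16, 3, 10)]
  top []
```

```bash
sed -i 's/(0,110,40),(6,/(0,85,25),(8,/; s/(174,110,40)/(170,85,25)/' h.py
python3 - <<'E'
from h import *
tubs()
E
```

```text
t 21.5 lip [ 0.4608 -0.1723  0.0772] th 25.54 F [ 0.4 -0.9 -5.2] M [0.003 0.634 0.008]
  scene [(14, 2, 16), (80, -3, 9), (137, -1, 5)]
  top [(150, 14, 5)]
```

Request:
step_arm(
  increments="0.02 0 -0.14 0 -0.01 0; 0 0 0 0 0 0; 0 0 0 0 0 0",
)

```text
time: 21.9
tool_pos: [0.5745, -0.1724, 0.1579]
ee_rot: [3.132, 0.462, 3.13]
wrist_force: [0.3, 0.2, -4.3]
width: 0.0198
```

Run:
```python
from h import *
tubs()
```

```text
t 21.9 lip [ 0.4607 -0.1723  0.0772] th 26.12 F [ 0.3  0.2 -4.3] M [0.061 0.635 0.023]
  scene [(14, 2, 17), (81, -2, 8), (135, -4, 5)]
  top [(148, 14, 5)]
```

Request:
step_arm(
  increments="0.02 0 -0.14 0 -0.01 0; 0 0 0 0 0 0; 0 0 0 0 0 0",
)

```text
time: 22.3
tool_pos: [0.5737, -0.1724, 0.159]
ee_rot: [3.132, 0.472, 3.13]
wrist_force: [-0.1, 0.0, -5.3]
width: 0.0195
```

Run:
```python
from h import *
tubs()
```

```text
t 22.3 lip [ 0.4608 -0.1723  0.0773] th 26.69 F [-0.1  0.  -5.3] M [-0.     0.647 -0.03 ]
  scene [(12, 0, 7), (135, -2, 5)]
  top []
```

Request:
step_arm(
  increments="0.02 0 -0.14 0 -0.01 0; 0 0 0 0 0 0; 0 0 0 0 0 0",
)

```text
time: 22.7
tool_pos: [0.573, -0.1725, 0.1604]
ee_rot: [3.132, 0.482, 3.13]
wrist_force: [0.2, 0.3, -4.6]
width: 0.0196
```

Run:
```python
from h import *
tubs()
```

```text
t 22.7 lip [ 0.4609 -0.1724  0.0774] th 27.28 F [ 0.2  0.3 -4.6] M [ 0.03   0.68  -0.055]
  scene [(132, -4, 7)]
  top []
```

Request:
step_arm(
  increments="0 0 0 0 0 0; 0 0 0 0 0 0",
)

```text
time: 23.0
tool_pos: [0.573, -0.1724, 0.1602]
ee_rot: [3.132, 0.482, 3.13]
wrist_force: [1.0, 0.8, -4.2]
width: 0.0197
```

Run:
```python
from h import *
tubs()
```

```text
t 23.0 lip [ 0.4609 -0.1723  0.0773] th 27.26 F [ 1.   0.8 -4.2] M [0.01  0.7   0.018]
  scene [(123, -5, 7)]
  top []
```

Request:
step_arm(
  increments="0 0 0 0 0 0",
)

```text
time: 23.2
tool_pos: [0.573, -0.1724, 0.1601]
ee_rot: [3.132, 0.482, 3.13]
wrist_force: [-0.3, 0.3, -4.9]
width: 0.0196
```

Run:
```python
from h import *
tubs(("scene",))
s=snap("scene","s7");h,l,S=scoop();c=proj("scene",l)[0].astype(int);print(c);crop(s,c[0]-50,c[1]-45,100,75,8,"v5")
```

```text
t 23.2 lip [ 0.4609 -0.1723  0.0773] th 27.26 F [-0.3  0.3 -4.9] M [-0.013  0.65  -0.026]
  scene [(114, -4, 7)]
[253 167]
```

View pics/v5.png

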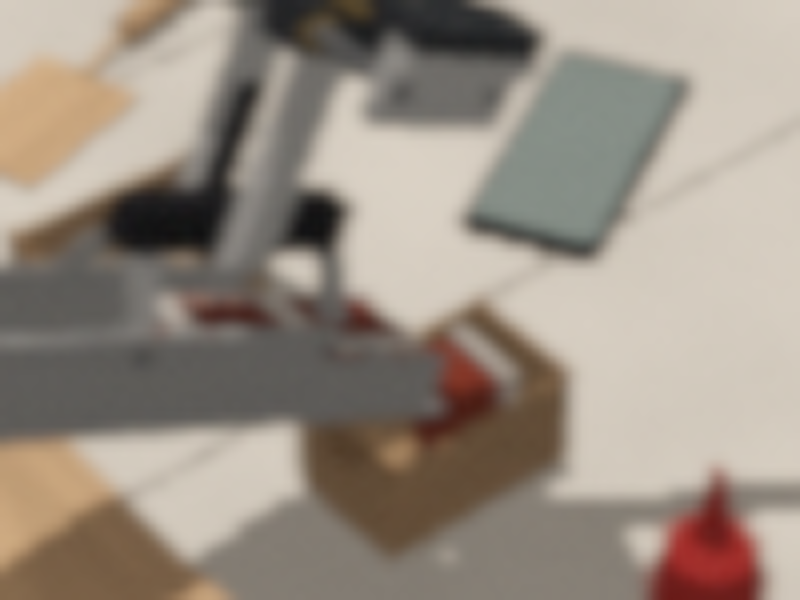

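Tub 2 has tipped into box B, nose towards the far wall. I tip back quickly.

Request:
step_arm(
  increments="-0.3 0 1.9 0 0.14 0; -0.3 0 1.9 0 0.14 0; -0.2 0 1.2 0 0.1 0; 0 0 0 0 0.05 0; 0 0 -1 0 0.04 0",
)

```text
time: 23.8
tool_pos: [0.5981, -0.1714, 0.1234]
ee_rot: [3.131, 0.007, 3.135]
wrist_force: [0.0, -1.5, -4.3]
width: 0.0198
```

Run:
```python
from h import *
tubs()
```

```text
t 23.8 lip [ 0.4605 -0.1717  0.101 ] th 0.06 F [ 0.  -1.5 -4.3] M [ 0.044 -0.036 -0.025]
  scene [(28, 4, 40), (100, 1, 37)]
  top [(30, 1, 76), (79, 1, 28)]
```

Request:
step_arm(
  increments="0 0 -2 0 0 0; 0 0 -3 0 0 0; 0 0 -3 0 0 0; 0 0 -2 0 0 0; 0 0 0 0 0 0",
)

```text
time: 24.4
tool_pos: [0.5983, -0.174, 0.2314]
ee_rot: [3.136, 0.022, 3.134]
wrist_force: [-0.1, -0.0, -3.9]
width: 0.0198
```

Run:
```python
from h import *
tubs();boxes()
pour([.495,-.343,.20],0,-.03)
```

```text
t 24.4 lip [ 0.4611 -0.1742  0.2069] th 0.93 F [-0.1 -0.  -3.9] M [-0.038 -0.176 -0.007]
  scene [(25, 2, 40), (97, 0, 37)]
  top [(28, 1, 71), (75, 2, 33)]
 box  [290. 224.] [ 405.1 -187.8] [36.6 40.2] 88.9
 box  [188. 214.] [437.2 147.9] [103.9  71.5] 3.5
 box  [334. 202.] [ 475.2 -341.1] [ 73.5 104.7] 88.2
  red [435. 155.] area 73.0
  red [454.  13.] area 171.5
  red [ 509. -185.] area 66.0
  red [ 559. -185.] area 36.0
d [ -3.8  -17.25   0.13] r [0.0096 0.0045 0.0227] t 24.55
```

Request:
step_arm(
  increments="-0.3 -1.2 0 0 0 0; -0.6 -2.4 0 0 0 0; -0.8 -3.4 0 0 0 0; -0.8 -3.4 0 0 0 0.01; -0.6 -3 0 0 0 0.01",
)

```text
time: 25.05
tool_pos: [0.6259, -0.3097, 0.2229]
ee_rot: [3.132, 0.009, 3.113]
wrist_force: [0.1, -0.4, -4.1]
width: 0.0197
```

Request:
step_arm(
  increments="-0.4 -2 0 0 0 0; -0.3 -1.2 0 0 0 0; 0 -0.6 1 0 0 0; 0 0 2 0 0 0; 0 0 0 0 0 0",
)

```text
time: 25.55
tool_pos: [0.6307, -0.3437, 0.1901]
ee_rot: [3.128, 0.004, 3.115]
wrist_force: [-0.3, -0.8, -5.1]
width: 0.0197
```

Run:
```python
from h import *
tubs();boxes()
pour([.495,-.344,.115],0,-.03)
print(get_obs()["joint_positions"].round(2))
```

```text
t 25.55 lip [ 0.4931 -0.3411  0.168 ] th -0.1 F [-0.3 -0.8 -5.1] M [ 0.056  0.022 -0.004]
  scene [(26, 5, 30), (101, -1, 17)]
  top [(76, 2, 32), (105, 11, 10)]
 box  [342. 211.] [ 446.6 -362. ] [23.3 47.2] 88.3
 box  [188. 215.] [436.1 147.9] [106.   71.3] 3.5
 box  [281. 208.] [ 445.4 -173.3] [63.8 89.8] 86.7
  red [ 431. -159.] area 13.5
  red [435. 155.] area 69.0
  red [454.  13.] area 163.5
  red [ 595. -374.] area 37.5
  red [ 629. -366.] area 15.5
d [ 0.04 -0.27  5.82] r [0.0091 0.0053 0.0038] t 25.7
[-0.58  0.48  0.83  0.01  1.83 -2.13]
```

Request:
step_arm(
  increments="0 -0.2 1.5 0.009 0 0; 0 0 1.5 0 0 0; 0.2 0 1.3 0 -0.03 0; 0.2 0 0 0 -0.05 0; 0.2 0 0 0 -0.06 0",
)

```text
time: 26.2
tool_pos: [0.6269, -0.3461, 0.1507]
ee_rot: [3.141, 0.152, 3.115]
wrist_force: [-0.1, -0.4, -3.9]
width: 0.0195
```

Request:
step_arm(
  increments="0.2 0 0 0 -0.06 0; 0.2 0 0 0 -0.06 0; 0.2 0 0 0 -0.06 0; 0.1 0 0 0 -0.03 0; 0 0 0 0 0 0",
)

```text
time: 26.7
tool_pos: [0.618, -0.3463, 0.1497]
ee_rot: [3.141, 0.359, 3.113]
wrist_force: [0.2, -0.4, -4.9]
width: 0.0195
```

Run:
```python
from h import *
tubs()
pour([.495,-.344,.077],np.radians(24),-.03)
```

```text
t 26.7 lip [ 0.4966 -0.3443  0.0812] th 20.23 F [ 0.2 -0.4 -4.9] M [0.109 0.504 0.015]
  scene [(25, 6, 20), (96, -2, 7)]
  top [(98, 14, 6)]
d [ 0.66  0.02 -0.54] r [ 0.0009 -0.0643  0.0029] t 26.8
```

Request:
step_arm(
  increments="0.3 0 -0.2 0 -0.02 0; 0.3 0 -0.2 0 -0.02 0; 0 0 -0.2 0 -0.024 0; 0 0 0 0 0 0; 0 0 0 0 0 0",
)

```text
time: 27.3
tool_pos: [0.6119, -0.3468, 0.154]
ee_rot: [-3.141, 0.426, 3.114]
wrist_force: [-0.6, -0.4, -3.7]
width: 0.0199
```

Run:
```python
from h import *
tubs()
```

```text
t 27.3 lip [ 0.4953 -0.345   0.0776] th 24.05 F [-0.6 -0.4 -3.7] M [0.019 0.562 0.043]
  scene [(27, 7, 15), (95, -1, 7)]
  top [(31, 9, 30), (96, 14, 6)]
```

Request:
step_arm(
  increments="0.02 0 -0.14 0 -0.01 0; 0.02 0 -0.14 0 -0.01 0; 0 0 0 0 0 0; 0 0 0 0 0 0",
)

```text
time: 27.8
tool_pos: [0.6106, -0.3466, 0.1563]
ee_rot: [-3.141, 0.446, 3.114]
wrist_force: [0.9, 0.2, -4.8]
width: 0.0199
```

Run:
```python
from h import *
tubs()
```

```text
t 27.8 lip [ 0.4955 -0.3449  0.0776] th 25.19 F [ 0.9  0.2 -4.8] M [0.018 0.581 0.031]
  scene [(27, 7, 15)]
  top [(28, 6, 55)]
```

Request:
step_arm(
  increments="0.02 0 -0.14 0 -0.01 0; 0 0 0 0 0 0; 0 0 0 0 0 0",
)

```text
time: 28.2
tool_pos: [0.6098, -0.3467, 0.1574]
ee_rot: [-3.141, 0.456, 3.114]
wrist_force: [0.6, 0.1, -4.9]
width: 0.0196
```

Run:
```python
from h import *
tubs()
```

```text
t 28.2 lip [ 0.4955 -0.3449  0.0775] th 25.76 F [ 0.6  0.1 -4.9] M [-0.015  0.595  0.036]
  scene [(27, 8, 14), (96, -3, 5)]
  top [(24, 6, 65)]
```

Request:
step_arm(
  increments="0.02 -0.4 -0.14 0 -0.01 0; 0 0 0 0 0 0; 0 0 0 0 0 0",
)

```text
time: 28.6
tool_pos: [0.6088, -0.3508, 0.1586]
ee_rot: [-3.141, 0.466, 3.114]
wrist_force: [-0.3, -0.5, -3.8]
width: 0.0198
```

Run:
```python
from h import *
tubs()
```

```text
t 28.6 lip [ 0.4954 -0.3491  0.0776] th 26.33 F [-0.3 -0.5 -3.8] M [0.049 0.55  0.001]
  scene [(22, 6, 14)]
  top [(18, 6, 71), (48, 13, 6), (91, 14, 5)]
```

Request:
step_arm(
  increments="0.02 0 -0.14 0 -0.01 0; 0 0 0 0 0 0; 0 0 0 0 0 0",
)

```text
time: 29.0
tool_pos: [0.6081, -0.3505, 0.1598]
ee_rot: [-3.141, 0.476, 3.114]
wrist_force: [0.5, -0.2, -3.6]
width: 0.0198
```

Run:
```python
from h import *
tubs()
```

```text
t 29.0 lip [ 0.4954 -0.3489  0.0776] th 26.91 F [ 0.5 -0.2 -3.6] M [ 0.025  0.551 -0.01 ]
  scene [(14, 6, 9)]
  top [(6, 7, 41), (34, 8, 11)]
```

Sliding (18 → 6 mm). I hold.

Request:
step_arm(
  increments="0 0 0 0 0 0; 0 0 0 0 0 0",
)

```text
time: 29.3
tool_pos: [0.6083, -0.3506, 0.1601]
ee_rot: [-3.141, 0.476, 3.115]
wrist_force: [0.1, -0.8, -4.2]
width: 0.0199
```

Run:
```python
from h import *
tubs()
```

```text
t 29.3 lip [ 0.4957 -0.349   0.0779] th 26.92 F [ 0.1 -0.8 -4.2] M [ 0.052  0.619 -0.01 ]
  scene []
  top [(-24, 29, 10), (43, 4, 21)]
```

Request:
step_arm(
  increments="-0.3 0 1.9 0 0.14 0; -0.3 0 1.9 0 0.14 0; -0.2 0 1.2 0 0.12 0; 0 0 0 0 0.06 0; 0 0 -1 0 0.02 0",
)

```text
time: 29.9
tool_pos: [0.6344, -0.3496, 0.1217]
ee_rot: [3.138, -0.009, 3.117]
wrist_force: [0.7, 0.2, -4.9]
width: 0.0196
```

Run:
```python
from h import *
tubs()
```

```text
t 29.9 lip [ 0.4965 -0.3475  0.1014] th -0.85 F [ 0.7  0.2 -4.9] M [-0.043 -0.062 -0.045]
  scene [(40, 6, 30)]
  top []
```

Request:
step_arm(
  increments="0 0 -2 0 0 0; 0 0 -3 0 0 0; 0 0 -3 0 0 0; 0 0 -2 0 0 0; 0 0 0 0 0 0",
)

```text
time: 30.5
tool_pos: [0.6347, -0.3524, 0.2318]
ee_rot: [-3.136, 0.005, 3.114]
wrist_force: [-0.4, -0.1, -2.9]
width: 0.0198
```

Run:
```python
from h import *
tubs();boxes()
```

```text
t 30.5 lip [ 0.497  -0.3502  0.2096] th -0.04 F [-0.4 -0.1 -2.9] M [ 0.055 -0.154  0.019]
  scene [(38, 5, 33)]
  top []
 box  [188. 215.] [436.9 148.1] [104.6  71.4] 3.3
 box  [281. 208.] [ 447.1 -171.8] [60.4 86.5] 86.6
  red [ 431. -158.] area 13.5
  red [435. 155.] area 69.0
  red [454.  12.] area 166.0
```

Tub 3 is off the scoop (its load dropped to 2.9 N) and tub 4 remains. I carry the scoop back to its board.

Request:
step_arm(
  increments="0.2 1 0 0 0 0; 0.4 2 0 0 0 0; 0.6 3 0 0 0 0; 0.8 4 0 0 0 0; 0.8 4 0 0 0 0",
)

```text
time: 31.15
tool_pos: [0.6077, -0.2083, 0.2236]
ee_rot: [3.14, -0.007, 3.114]
wrist_force: [0.3, -0.1, -3.6]
width: 0.0197
```

Request:
step_arm(
  increments="0.8 4.5 0 0 0 0; 0.8 4.5 0 0 0 0; 0.8 4.5 0 0 0 0; 0.8 4.5 0 0 0 0; 0.8 4.5 0 0 0 0",
)

```text
time: 31.65
tool_pos: [0.5733, 0.018, 0.2244]
ee_rot: [3.141, -0.007, 3.115]
wrist_force: [0.3, 0.7, -3.1]
width: 0.0195
```

Request:
step_arm(
  increments="0.8 4.5 0 0 0 0; 0.8 4.5 0 0 0 0; 0.8 4.5 0 0 0 0; 0.8 4 0 0 0 0; 0.8 4 0 0 0 0",
)

```text
time: 32.15
tool_pos: [0.539, 0.2335, 0.2245]
ee_rot: [-3.141, -0.007, 3.115]
wrist_force: [0.6, -0.7, -4.1]
width: 0.0196
```

Request:
step_arm(
  increments="0.6 3 0 0 0 0.02; 0.4 3 0 0 0 0.03; 0.3 2 0 0 0 0.03; 0 1 0 0 0 0.02; 0 0 0 0 0 0",
)

```text
time: 32.65
tool_pos: [0.5311, 0.3235, 0.2241]
ee_rot: [-3.14, -0.008, 3.017]
wrist_force: [0.1, -0.1, -4.0]
width: 0.0197
```

Run:
```python
from h import *
tubs();boxes()
plan([.500,.410,.12],[np.pi,.006,3.0])
```

```text
t 32.65 lip [0.3941 0.3392 0.2036] th -0.78 F [ 0.1 -0.1 -4. ] M [ 0.017 -0.002 -0.002]
  scene [(80, 3, 10)]
  top []
 box  [188. 214.] [437.4 148.1] [104.4  71.2] 3.4
 box  [284. 213.] [ 437.1 -173.4] [ 67.  103.7] 89.2
 box  [334. 202.] [ 472.3 -341.2] [ 73.7 104.4] 88.5
  red [ 429. -172.] area 62.5
  red [436. 156.] area 69.5
  red [454.  13.] area 162.5
  red [ 466. -347.] area 70.0
d [ 4.26  8.42 10.54] r [-0.0021 -0.0118  0.0145] t 32.8
```

All three labels now show inside their boxes. I lower the scoop onto its board.

Request:
step_arm(
  increments="0.8 1.5 1 0 0 0; 1.2 2.5 2 0 0 0; 1.2 2.3 3 0 -0.006 0.01; 0.8 1.3 2.5 0 -0.005 0; 0.2 0.5 1.5 0 0 0",
)

```text
time: 33.3
tool_pos: [0.4986, 0.4085, 0.1225]
ee_rot: [-3.138, 0.002, 3.007]
wrist_force: [-0.7, -0.0, -4.0]
width: 0.0196
```

Request:
step_arm(
  increments="0 0 0.5 0 0 0; 0 0 0 0 0 0; 0 0 0 0 0 0",
)

```text
time: 33.6
tool_pos: [0.5029, 0.4073, 0.1231]
ee_rot: [3.141, 0.009, 3.003]
wrist_force: [0.0, -0.4, -3.7]
width: 0.0199
```

Run:
```python
from h import *
tubs(("scene",))
plan([.501,.409,.05],[np.pi,.006,3.0])
```

```text
t 33.6 lip [0.3665 0.4249 0.1004] th 0.17 F [ 0.  -0.4 -3.7] M [ 0.046 -0.046  0.006]
  scene [(42, 6, 29)]
d [0.3  0.12 7.35] r [0.0015 0.0034 0.003 ] t 33.65
```

Request:
step_arm(
  increments="0.1 0.1 2 0 0 0; 0 0 2 0 0 0; 0 0 2 0 0 0; 0 0 1.2 0 0 0; 0 0 0 0 0 0",
)

```text
time: 34.15
tool_pos: [0.5007, 0.4076, 0.0479]
ee_rot: [-3.139, 0.004, 3.004]
wrist_force: [-1.2, -0.6, -4.7]
width: 0.0197
```

Request:
step_arm(
  increments="0 0 0.4 0 0 0; 0 0 0.3 0 0 0; 0 0 0 0 0 0",
)

```text
time: 34.45
tool_pos: [0.5016, 0.4088, 0.043]
ee_rot: [-3.142, 0.007, 3.004]
wrist_force: [-0.4, 0.3, -3.8]
width: 0.0196
```

Request:
step_arm(
  increments="0 0 0.3 0 0 0; 0 0 0 0 0 0",
)

```text
time: 34.65
tool_pos: [0.5023, 0.4091, 0.0406]
ee_rot: [3.141, 0.009, 3.004]
wrist_force: [1.6, 0.3, -0.7]
width: 0.0197
```

Request:
step_arm(
  increments="0 0 0.15 0 0 0; 0 0 0 0 0 0",
)

```text
time: 34.85
tool_pos: [0.502, 0.4089, 0.0387]
ee_rot: [3.141, 0.008, 3.004]
wrist_force: [1.9, -0.6, 0.3]
width: 0.02
```

Request:
step_arm(
  increments="0 0 0 0 0 0; 0 0 0 0 0 0; 0 0 0 0 0 0; 0 0 0 0 0 0; 0 0 0 0 0 0",
  claw=-1,
)

```text
time: 35.35
tool_pos: [0.5011, 0.4087, 0.0378]
ee_rot: [-3.141, 0.006, 3.005]
wrist_force: [-0.2, -0.5, -0.2]
width: 0.0564
```

Request:
step_arm(
  increments="0 0 0 0 0 0; 0 0 0 0 0 0; 0 0 -2 0 0 0; 0 0 -4 0 0 0; 0 0 -4 0 0 0",
)

```text
time: 35.85
tool_pos: [0.4998, 0.4082, 0.1376]
ee_rot: [-3.139, 0.004, 3.004]
wrist_force: [0.8, 0.3, -0.2]
width: 0.0937
```

Request:
step_arm(
  increments="0 0 -4 0 0 0; 0 -4 -2 0 0 0; 0 -4.5 0 0 0 0; 0 -4.5 0 0 0 0; 0 -4 0 0 0 0",
)

```text
time: 36.35
tool_pos: [0.4766, 0.2388, 0.1984]
ee_rot: [-3.141, 0.008, 3.005]
wrist_force: [0.2, 0.7, 0.7]
width: 0.0938
```

Run:
```python
from h import *
boxes()
plan([.437,.1505,.20],[np.pi,0,np.pi+.057])
print(get_obs()["joint_positions"].round(2))
```

```text
box  [188. 214.] [437.3 148.2] [104.1  71.6] 3.3
 box  [284. 213.] [ 437.1 -173.4] [ 67.  103.7] 89.2
 box  [334. 202.] [ 472.3 -341.2] [ 73.7 104.5] 88.5
  red [398. 427.] area 87.0
  red [ 429. -172.] area 61.5
  red [435. 155.] area 71.0
  red [454.  13.] area 160.5
  red [ 466. -347.] area 71.0
d [ 2.69 -8.76 -0.1 ] r [-0.0063  0.0072 -0.1988] t 36.4
[ 0.36  0.04  1.36 -0.01  1.74 -1.08]
```

The scoop is back with its left-over tub. Next I fetch box A.

Request:
step_arm(
  increments="0.7 -2 0 0 0 -0.04; 0.7 -2.5 0 0 0 -0.05; 0.7 -2.3 0 0 0 -0.05; 0.4 -1.6 0 0 0 -0.05; 0 0 0 0 0 0",
)

```text
time: 36.9
tool_pos: [0.4457, 0.1576, 0.1984]
ee_rot: [-3.139, 0.007, -3.091]
wrist_force: [-0.6, -0.2, -0.3]
width: 0.0939
```

Request:
step_arm(
  increments="0 0 3 0 0 0; 0 0 4 0 0 0; 0 0 3 0 0 0; 0 0 0 0 0 0; 0 0 0 0 0 0",
)

```text
time: 37.4
tool_pos: [0.4467, 0.1593, 0.0982]
ee_rot: [-3.14, 0.006, -3.089]
wrist_force: [-0.0, 0.6, 0.1]
width: 0.0941
```

Run:
```python
from h import *
im=snap("top")
print([b[1:] for b in blobs("top",brown(im),.08) if b[2].max()>400])
plan([.437,.151,-.012],[np.pi,0,np.pi+.057])
```

```text
[(array([ 669. , -109.5]), array([478.8, 144. ]), 87.9), (array([ 873.3, -154.6]), array([533., 191.]), 89.7), (array([1144.5, -707.5]), array([505.7,  36.1]), 89.0)]
d [ 1.21 -0.77 11.15] r [-0.0013  0.0088 -0.0041] t 37.45
```

Request:
step_arm(
  increments="0.6 -0.4 2 0 0 0; 0.6 -0.4 2 0 0.008 0; 0 0 2 0 0 0; 0 0 2 0 0 0; 0 0 0 0 0 0",
)

```text
time: 37.95
tool_pos: [0.4348, 0.15, 0.0176]
ee_rot: [-3.14, -0.003, -3.089]
wrist_force: [-0.3, 0.2, 0.4]
width: 0.0941
```

Request:
step_arm(
  increments="0 0 1 0 0 0; 0 0 1 0 0 0; 0 0 1 0 0 0; 0 0 0 0 0 0",
)

```text
time: 38.35
tool_pos: [0.434, 0.1496, -0.0136]
ee_rot: [-3.139, -0.004, -3.089]
wrist_force: [-0.4, 0.5, -0.3]
width: 0.0941
```

Run:
```python
from h import *
plan([.437,.151,-.012],[np.pi,0,np.pi+.057])
```

```text
d [-0.31  0.13 -0.16] r [-0.0024 -0.0043 -0.0042] t 38.35
```

Request:
step_arm(
  increments="-0.3 0.1 0 0 0 0; 0 0 0 0 0 0; 0 0 0 0 0 0; 0 0 0 0 0 0; 0 0 0 0 0 0",
  claw=1,
)

```text
time: 38.85
tool_pos: [0.4384, 0.1508, -0.0118]
ee_rot: [-3.139, -0.001, -3.089]
wrist_force: [-0.2, -0.0, 0.7]
width: 0.0659
```

Request:
step_arm(
  increments="0 0 0 0 0 0; 0 0 -0.5 0 0 0; 0 0 -1.5 0 0 0; 0 0 -3 0 0 0; 0 0 -3 0 0 0",
)

```text
time: 39.35
tool_pos: [0.437, 0.1509, 0.0679]
ee_rot: [-3.139, -0.004, -3.089]
wrist_force: [0.1, -0.3, -0.9]
width: 0.0659
```

Request:
step_arm(
  increments="0 0 -3 0 0 0; 0 0 -3 0 0 0; 0 0 -3 0 0 0.08; 0 0 -1 0 0 0.14; 0 0 0 0 0 0.14",
)

```text
time: 39.85
tool_pos: [0.4395, 0.1516, 0.1706]
ee_rot: [3.141, 0.003, 2.829]
wrist_force: [-0.2, -0.2, -1.3]
width: 0.0664
```

Run:
```python
from h import *
o=get_obs();print(o["wrist_force"].round(1))
plan([.674,.004,o["tool_pos"][2]],[np.pi,0,np.pi/2-.036])
```

```text
[-0.2 -0.2 -1.3]
d [-26.85  -6.83   0.08] r [0.0022 0.0026 1.2939] t 39.85
```

Request:
step_arm(
  increments="0 0 0 0 0 0.14; 0 0 0 0 0 0.14; 0 0 0 0 0 0.14; 0 0 0 0 0 0.14; 0 0 0 0 0 0.14",
)

```text
time: 40.35
tool_pos: [0.4379, 0.1513, 0.1676]
ee_rot: [-3.138, 0.0, 2.129]
wrist_force: [0.3, -0.3, -0.4]
width: 0.0662
```

Request:
step_arm(
  increments="0 0 0 0 0 0.14; 0 0 0 0 0 0.14; 0 0 0 0 0 0.14; 0 0 0 0 0 0.14; 0 0 0 0 0 0.03",
)

```text
time: 40.85
tool_pos: [0.4379, 0.1513, 0.1676]
ee_rot: [-3.139, 0.002, 1.541]
wrist_force: [-0.3, -0.1, -1.1]
width: 0.0657
```

Run:
```python
from h import *
o=get_obs()
plan([.674,.004,o["tool_pos"][2]],[np.pi,0,np.pi/2-.036])
```

```text
d [-14.03  24.03  -0.03] r [-0.0024  0.0021  0.0067] t 40.85
```

Request:
step_arm(
  increments="-0.6 1 0 0 0 0; -1.4 2.4 0 0 0 0; -2 3.4 0 0 0 0; -2.3 4 0 0 0 0; -2.3 4 0 0 0 0",
)

```text
time: 41.35
tool_pos: [0.5857, 0.06, 0.1676]
ee_rot: [-3.14, 0.002, 1.546]
wrist_force: [0.7, 0.8, -1.4]
width: 0.0661
```

Request:
step_arm(
  increments="-2.1 3.6 0 0 0 0; -1.7 3 0 0 0 0; -1.2 2 0 0 0 0; -0.4 0.6 0 0 0 0.006; 0 0 0 0 0 0",
)

```text
time: 41.85
tool_pos: [0.6748, 0.004, 0.1664]
ee_rot: [-3.138, 0.002, 1.537]
wrist_force: [-0.4, 0.4, 0.4]
width: 0.0658
```

Run:
```python
from h import *
plan([.674,.004,.070],[np.pi,0,np.pi/2-.036])
```

```text
d [ 0.02 -0.05  9.64] r [-0.0035  0.002   0.0026] t 41.85
```

Request:
step_arm(
  increments="0 0 2 0 0 0; 0 0 3 0 0 0; 0 0 2 0 0 0; 0 0 1.5 0 0 0; 0 0 0 0 0 0",
)

```text
time: 42.35
tool_pos: [0.672, 0.0057, 0.0801]
ee_rot: [-3.135, 0.002, 1.54]
wrist_force: [0.4, 0.1, -1.4]
width: 0.066
```

Request:
step_arm(
  increments="0 0 0.5 0 0 0; 0 0 0.4 0 0 0; 0 0 0 0 0 0",
)

```text
time: 42.65
tool_pos: [0.6747, 0.0049, 0.0744]
ee_rot: [-3.141, 0.002, 1.539]
wrist_force: [0.8, -0.6, -1.0]
width: 0.0657
```

Request:
step_arm(
  increments="0 0 0.2 0 0 0; 0 0 0 0 0 0",
)

```text
time: 42.85
tool_pos: [0.6746, 0.0048, 0.072]
ee_rot: [-3.141, 0.002, 1.538]
wrist_force: [-0.1, -0.2, -0.6]
width: 0.0657
```

Request:
step_arm(
  increments="0 0 0.2 0 0 0; 0 0 0 0 0 0",
)

```text
time: 43.05
tool_pos: [0.6743, 0.0048, 0.0695]
ee_rot: [-3.14, 0.002, 1.538]
wrist_force: [-0.4, -0.0, -1.2]
width: 0.0656
```

Request:
step_arm(
  increments="0 0 0.15 0 0 0; 0 0 0 0 0 0",
)

```text
time: 43.25
tool_pos: [0.6746, 0.0048, 0.0684]
ee_rot: [-3.141, 0.002, 1.538]
wrist_force: [0.3, -0.6, -1.2]
width: 0.0656
```

Request:
step_arm(
  increments="0 0 0.1 0 0 0; 0 0 0 0 0 0",
)

```text
time: 43.45
tool_pos: [0.6746, 0.0047, 0.0683]
ee_rot: [-3.141, 0.002, 1.538]
wrist_force: [-1.6, -0.4, 2.8]
width: 0.0657
```

Request:
step_arm(
  increments="0 0 0 0 0 0; 0 0 0 0 0 0; 0 0 0 0 0 0; 0 0 0 0 0 0; 0 0 -1 0 0 0",
  claw=-1,
)

```text
time: 43.95
tool_pos: [0.6731, 0.0049, 0.0753]
ee_rot: [-3.136, 0.002, 1.538]
wrist_force: [-0.1, 0.5, -0.3]
width: 0.094
```

Request:
step_arm(
  increments="0 0 -2 0 0 0; 0 0 -3 0 0 0; 0 0 -4 0 0 0; 0 0 -2 0 0 0; -2 -2 0 0 0 0.14",
)

```text
time: 44.45
tool_pos: [0.6573, -0.0128, 0.1928]
ee_rot: [3.133, 0.0, 1.398]
wrist_force: [0.6, 0.0, -0.4]
width: 0.0942
```

Request:
step_arm(
  increments="-3 -2 0 0 0 0.14; -3 -2 0 0 0 0.14; -3 -2 0 0 0 0.14; -3 -2 0 0 0 0.14; 0 0 0 0 0 0.14",
)

```text
time: 44.95
tool_pos: [0.5333, -0.0963, 0.189]
ee_rot: [3.14, 0.003, 0.69]
wrist_force: [0.3, -0.3, 0.2]
width: 0.094
```

Request:
step_arm(
  increments="0 0 0 0 0 0.14; 0 0 0 0 0 0.14; 0 0 0 0 0 0.14; 0 0 0 0 0 0.14; 0 0 0 0 0 0.14",
)

```text
time: 45.45
tool_pos: [0.5366, -0.0948, 0.1887]
ee_rot: [3.139, 0.0, -0.007]
wrist_force: [0.1, 0.5, 0.9]
width: 0.0938
```

```bash
cat >> h.py <<'E'
def shelf():
    "kraft boxes on the shelf by their outline against table-ish plank: red labels and dark inner walls at plane z=.132"
    im=snap("top");b=[]
    for c in cv2.findContours(red(im),cv2.RETR_EXTERNAL,cv2.CHAIN_APPROX_NONE)[0]:
        if cv2.contourArea(c)>10:
            p=(ray("top",c[:,0].mean(0),.113)[0]*1000).round(0)[:2]
            if p[0]>560:b.append(p)
    print("labels on shelf",b)
E
python3 - <<'E'
from h import *
boxes();shelf();print(get_obs()["joint_positions"].round(2))
plan([.4375,-.1735,.10],[np.pi,0,-.014])
E
```

```text
box  [284. 213.] [ 437.1 -173.4] [ 67.  103.7] 89.2
 box  [334. 202.] [ 472.3 -341.2] [ 73.7 104.4] 88.5
  red [398. 427.] area 87.0
  red [ 429. -172.] area 62.5
  red [453.   8.] area 121.5
  red [ 465. -348.] area 66.5
  red [697.  17.] area 82.0
labels on shelf [array([679.,  11.])]
[-0.28  0.07  1.35 -0.    1.72  1.29]
d [-9.9   7.86  8.88] r [0.0024 0.0003 0.0126] t 45.55
```

Request:
step_arm(
  increments="-2 1.6 0 0 0 0; -3 2.4 0 0 0 0; -3 2.4 1 0 0 0.007; -1.9 1.5 3 0 0 0; 0 0 3 0 0 0",
)

```text
time: 46.05
tool_pos: [0.4361, -0.1758, 0.119]
ee_rot: [3.137, -0.001, -0.009]
wrist_force: [-0.7, 0.5, -0.8]
width: 0.0938
```

Request:
step_arm(
  increments="0 0 2 0 0 0; 0 0 0 0 0 0; 0 0 0 0 0 0",
)

```text
time: 46.35
tool_pos: [0.4373, -0.1738, 0.0988]
ee_rot: [3.139, 0.001, -0.007]
wrist_force: [-0.0, 0.6, 0.4]
width: 0.0938
```

Run:
```python
from h import *
plan([.4375,-.1735,-.012],[np.pi,0,-.014])
```

```text
d [ 0.03 -0.06 11.08] r [0.0024 0.001  0.0071] t 46.35
```

Request:
step_arm(
  increments="0 0 2 0 0 0.007; 0 0 3 0 0 0; 0 0 3 0 0 0; 0 0 2 0 0 0; 0 0 1.1 0 0 0",
)

```text
time: 46.85
tool_pos: [0.4374, -0.1739, -0.013]
ee_rot: [3.139, 0.001, -0.014]
wrist_force: [-1.1, -1.0, -0.1]
width: 0.0942
```

Request:
step_arm(
  increments="0 0 0 0 0 0; 0 0 0 0 0 0; 0 0 0 0 0 0; 0 0 0 0 0 0; 0 0 0 0 0 0",
  claw=1,
)

```text
time: 47.35
tool_pos: [0.4381, -0.1748, -0.0114]
ee_rot: [3.138, -0.001, -0.015]
wrist_force: [-0.1, -0.5, 4.0]
width: 0.0657
```

Request:
step_arm(
  increments="0 0 0 0 0 0; 0 0 -0.5 0 0 0; 0 0 -1.5 0 0 0; 0 0 -3 0 0 0; 0 0 -4 0 0 0",
)

```text
time: 47.85
tool_pos: [0.4345, -0.1722, 0.075]
ee_rot: [-3.14, 0.008, -0.016]
wrist_force: [0.5, -0.0, -1.9]
width: 0.066
```

Request:
step_arm(
  increments="0 0 -4 0 0 -0.05; 0 0 -4 0 0 -0.1; 0 0 -1 0 0 -0.14; 0 0 0 0 0 -0.14; 0 0 0 0 0 -0.14",
)

```text
time: 48.35
tool_pos: [0.437, -0.1732, 0.1672]
ee_rot: [3.141, 0.002, 0.56]
wrist_force: [-0.2, 0.5, -1.8]
width: 0.0658
```

Request:
step_arm(
  increments="0 0 0 0 0 -0.14; 0 0 0 0 0 -0.14; 0 0 0 0 0 -0.14; 0 0 0 0 0 -0.14; 0 0 0 0 0 -0.14",
)

```text
time: 48.85
tool_pos: [0.4365, -0.173, 0.1661]
ee_rot: [-3.138, 0.002, 1.26]
wrist_force: [-0.2, -0.1, -0.7]
width: 0.0657
```

Request:
step_arm(
  increments="0 0 0 0 0 -0.14; 0 0 0 0 0 -0.14; 0 0 0 0 0 0; 0 0 0 0 0 0",
)

```text
time: 49.25
tool_pos: [0.4368, -0.1732, 0.1664]
ee_rot: [-3.139, 0.001, 1.532]
wrist_force: [0.3, 0.4, -2.0]
width: 0.0659
```

Run:
```python
from h import *
print(get_obs()["wrist_force"])
plan([.670,-.110,.17],[np.pi,0,np.pi/2-.036])
```

```text
[ 0.25112867  0.4368903  -1.96972138]
d [ 7.23 23.06 -0.43] r [-0.0027  0.0013 -0.0032] t 49.25
```

Request:
step_arm(
  increments="0.3 1 0 0 0 0; 0.8 2.5 0 0 0 0; 1 3.5 0 0 0 0; 1.2 4 0 0 0 0; 1.2 4 0 0 0 0",
)

```text
time: 49.75
tool_pos: [0.5907, -0.1332, 0.1665]
ee_rot: [-3.14, 0.002, 1.533]
wrist_force: [-0.4, -0.9, -1.5]
width: 0.0661
```

Request:
step_arm(
  increments="1.1 3.5 0 0 0 0; 0.8 2.5 0 0 0 0; 0.5 1.5 0 0 0 0; 0.3 0.6 0 0 0 0; 0 0 0 0 0 0",
)

```text
time: 50.25
tool_pos: [0.6711, -0.1092, 0.1654]
ee_rot: [-3.139, 0.002, 1.535]
wrist_force: [0.6, 0.6, -1.1]
width: 0.0657
```

Run:
```python
from h import *
plan([.6705,-.1095,.069],[np.pi,0,np.pi/2-.036])
```

```text
d [-0.01 -0.03  9.64] r [-0.0029  0.0017 -0.0001] t 50.25
```

Request:
step_arm(
  increments="0 0 2 0 0 0; 0 0 3 0 0 0; 0 0 2 0 0 0; 0 0 1.5 0 0 0; 0 0 0 0 0 0",
)

```text
time: 50.75
tool_pos: [0.6682, -0.1101, 0.0786]
ee_rot: [-3.135, 0.001, 1.534]
wrist_force: [0.3, 1.0, -1.1]
width: 0.0656
```

Request:
step_arm(
  increments="0 0 0.4 0 0 0; 0 0 0.3 0 0 0; 0 0 0.3 0 0 0; 0 0 0 0 0 0",
)

```text
time: 51.15
tool_pos: [0.6706, -0.1102, 0.0718]
ee_rot: [-3.141, 0.002, 1.534]
wrist_force: [0.0, 1.1, -1.1]
width: 0.0657
```

Request:
step_arm(
  increments="0 0 0.2 0 0 0; 0 0 0 0 0 0",
)

```text
time: 51.35
tool_pos: [0.6704, -0.1102, 0.0694]
ee_rot: [-3.14, 0.002, 1.534]
wrist_force: [-0.4, -0.1, -1.0]
width: 0.0656
```

Run:
```python
from h import *
plan([.6705,-.1095,.068],[np.pi,0,np.pi/2-.036]);print(get_obs()["wrist_force"])
```

```text
d [0.07 0.   0.14] r [-0.0016  0.0021 -0.0004] t 51.35
[-0.38490553 -0.06568606 -1.01722371]
```

Request:
step_arm(
  increments="0 0 0.15 0 0 0; 0 0 0.1 0 0 0; 0 0 0 0 0 0",
)

```text
time: 51.65
tool_pos: [0.6708, -0.1104, 0.0688]
ee_rot: [3.141, 0.002, 1.534]
wrist_force: [-2.1, 0.7, 4.9]
width: 0.0656
```

Request:
step_arm(
  increments="0 0 0 0 0 0; 0 0 0 0 0 0; 0 0 0 0 0 0; 0 0 0 0 0 0; 0 0 -1 0 0 0",
  claw=-1,
)

```text
time: 52.15
tool_pos: [0.6692, -0.1098, 0.0749]
ee_rot: [-3.136, 0.001, 1.534]
wrist_force: [-0.1, -0.3, -0.2]
width: 0.0936
```

Request:
step_arm(
  increments="0 0 -2 0 0 0; 0 0 -4 0 0 0; 0 0 -4 0 0 0; -2 -1.6 0 0 0 0; -4 -3.4 0 0 0 0",
)

```text
time: 52.65
tool_pos: [0.6225, -0.165, 0.1801]
ee_rot: [3.137, 0.003, 1.539]
wrist_force: [0.8, -1.6, -0.1]
width: 0.0942
```

Request:
step_arm(
  increments="-4 -3.4 0 0 0 0; -4 -3.4 0 0 0 0; -4 -3.4 0 0 0 0; -3 -2.5 0 0 0 0.1; -2 -1.6 0 0 0 0.14",
)

```text
time: 53.15
tool_pos: [0.4724, -0.3259, 0.1788]
ee_rot: [3.141, 0.004, 1.287]
wrist_force: [-0.3, 0.2, 0.3]
width: 0.0941
```

Request:
step_arm(
  increments="0 0 0 0 0 0.14; 0 0 0 0 0 0.14; 0 0 0 0 0 0.14; 0 0 0 0 0 0.14; 0 0 0 0 0 0.14",
)

```text
time: 53.65
tool_pos: [0.4744, -0.3239, 0.1787]
ee_rot: [3.14, 0.002, 0.588]
wrist_force: [0.6, -0.4, -0.3]
width: 0.0941
```

Request:
step_arm(
  increments="0 0 0 0 0 0.14; 0 0 0 0 0 0.14; 0 0 0 0 0 0.14; 0 0 0 0 0 0.14; 0 0 0 0 0 0.06",
)

```text
time: 54.15
tool_pos: [0.4745, -0.3238, 0.1787]
ee_rot: [3.139, 0.001, -0.029]
wrist_force: [0.9, -0.1, -0.1]
width: 0.0941
```

Run:
```python
from h import *
boxes();shelf()
plan([.4725,-.345,.10],[np.pi,0,-.026])
```

```text
box  [336. 212.] [ 441.8 -340.3] [74.  43.4] 89.4
  red [398. 427.] area 87.0
  red [ 460. -348.] area 23.5
  red [454.  13.] area 159.5
  red [ 684. -121.] area 74.5
  red [696.  17.] area 85.5
labels on shelf [array([ 667., -120.]), array([678.,  10.])]
d [-0.14  2.1   7.87] r [0.0028 0.0006 0.0006] t 54.25
```

Request:
step_arm(
  increments="-0.1 1 1 0 0 0; 0 1.1 3 0 0 0; 0 0 4 0 0 0; 0 0 4 0 0 0; 0 0 0 0 0 0",
)

```text
time: 54.75
tool_pos: [0.4679, -0.3418, 0.0499]
ee_rot: [-3.134, 0.013, -0.025]
wrist_force: [-0.6, -0.3, 0.0]
width: 0.094
```

Request:
step_arm(
  increments="0 0 3 0 0 0; 0 0 2.5 0 0 0; 0 0 1.5 0 0 0; 0 0 0 0 0 0",
)

```text
time: 55.15
tool_pos: [0.4715, -0.3445, -0.0135]
ee_rot: [3.142, 0.004, -0.025]
wrist_force: [-1.0, 0.2, -0.2]
width: 0.0938
```

Request:
step_arm(
  increments="0 0 0 0 0 0; 0 0 0 0 0 0; 0 0 0 0 0 0; 0 0 0 0 0 0; 0 0 0 0 0 0",
  claw=1,
)

```text
time: 55.65
tool_pos: [0.4731, -0.3457, -0.0109]
ee_rot: [3.138, -0.0, -0.026]
wrist_force: [-0.7, -0.2, 3.7]
width: 0.0659
```

Request:
step_arm(
  increments="0 0 0 0 0 0; 0 0 -0.5 0 0 0; 0 0 -1.5 0 0 0; 0 0 -3 0 0 0; 0 0 -4 0 0 0",
)

```text
time: 56.15
tool_pos: [0.471, -0.3433, 0.0766]
ee_rot: [-3.14, 0.006, -0.026]
wrist_force: [0.6, -1.0, -1.2]
width: 0.0659
```

Request:
step_arm(
  increments="0 0 -4 0 0 -0.05; 0 0 -4 0 0 -0.1; 0 0 -1 0 0 -0.14; 0 0 0 0 0 -0.14; 0 0 0 0 0 -0.14",
)

```text
time: 56.65
tool_pos: [0.4729, -0.3447, 0.1695]
ee_rot: [3.139, 0.002, 0.55]
wrist_force: [0.8, -1.0, -0.8]
width: 0.0658
```

Request:
step_arm(
  increments="0 0 0 0 0 -0.14; 0 0 0 0 0 -0.14; 0 0 0 0 0 -0.14; 0 0 0 0 0 -0.14; 0 0 0 0 0 -0.14",
)

```text
time: 57.15
tool_pos: [0.4726, -0.3444, 0.1683]
ee_rot: [-3.141, 0.002, 1.25]
wrist_force: [-0.5, -0.2, -1.0]
width: 0.0658
```

Request:
step_arm(
  increments="0 0 0 0 0 -0.14; 0 0 0 0 0 -0.15; 0 0 0 0 0 0; 0 0 0 0 0 0",
)

```text
time: 57.55
tool_pos: [0.4727, -0.3446, 0.1681]
ee_rot: [-3.14, 0.002, 1.531]
wrist_force: [0.4, -0.3, -0.6]
width: 0.0655
```

Run:
```python
from h import *
print(get_obs()["wrist_force"])
plan([.6665,-.224,.17],[np.pi,0,np.pi/2-.036])
im=snap("top");m=brown(im)
h=cv2.cvtColor(im,cv2.COLOR_BGR2HSV)
# kraft boxes vs plank on the shelf: darker, inside the plank's picture
w=cv2.inRange(h,(5,75,30),(22,255,118));
q=proj("top",[[.74,.13,.08],[.60,-.36,.08]]).astype(int)
for b in blobs("top",w,.132,40):
    if 560<b[1][0]<760 and b[2].max()<200: print(*b)
```

```text
[ 0.39176642 -0.31233095 -0.56150275]
d [12.81 18.89 -0.24] r [-0.0014  0.0021 -0.0035] t 57.55
```

Request:
step_arm(
  increments="0.8 1.2 0 0 0 0; 1.6 2.4 0 0 0 0; 2.4 3.4 0 0 0 0; 2.6 4 0 0 0 0; 2.2 3.4 0 0 0 0",
)

```text
time: 58.1
tool_pos: [0.6225, -0.2517, 0.1673]
ee_rot: [-3.141, 0.001, 1.534]
wrist_force: [0.9, -0.9, -0.7]
width: 0.0658
```

Request:
step_arm(
  increments="1.6 2.4 0 0 0 0; 1.1 1.5 0 0 0 0; 0.5 0.6 0 0 0 -0.004; 0 0 0 0 0 0; 0 0 0 0 0 0",
)

```text
time: 58.6
tool_pos: [0.6659, -0.2239, 0.1672]
ee_rot: [-3.14, 0.002, 1.538]
wrist_force: [0.0, 0.4, -1.4]
width: 0.066
```

Run:
```python
from h import *
plan([.6668,-.2245,.069],[np.pi,0,np.pi/2-.036])
```

```text
d [-0.03  0.11  9.82] r [-0.002   0.0024  0.0029] t 58.6
```

Request:
step_arm(
  increments="0 0.1 2 0 0 0.003; 0 0 3 0 0 0; 0 0 2 0 0 0; 0 0 1.5 0 0 0; 0 0 0 0 0 0",
)

```text
time: 59.1
tool_pos: [0.6648, -0.224, 0.0793]
ee_rot: [-3.135, 0.0, 1.534]
wrist_force: [-0.4, 0.4, -2.2]
width: 0.0657
```

Request:
step_arm(
  increments="0 0 0.4 0 0 0; 0 0 0.3 0 0 0; 0 0 0.3 0 0 0; 0 0 0 0 0 0",
)

```text
time: 59.5
tool_pos: [0.6673, -0.2239, 0.0725]
ee_rot: [-3.141, 0.002, 1.535]
wrist_force: [-0.7, -0.9, -2.1]
width: 0.0659
```

Request:
step_arm(
  increments="0 0 0.2 0 0 0; 0 0 0.1 0 0 0; 0 0 0 0 0 0",
)

```text
time: 59.8
tool_pos: [0.6673, -0.2238, 0.0694]
ee_rot: [-3.14, 0.002, 1.535]
wrist_force: [0.4, -0.0, -1.7]
width: 0.0662
```

Run:
```python
from h import *
plan([.6668,-.2245,.068],[np.pi,0,np.pi/2-.036]);print(get_obs()["wrist_force"])
```

```text
d [-0.07 -0.04  0.14] r [-0.0011  0.0022  0.0007] t 59.8
[ 0.40318904 -0.01771251 -1.68700872]
```

Request:
step_arm(
  increments="0 0 0.12 0 0 0; 0 0 0.1 0 0 0; 0 0 0 0 0 0",
)

```text
time: 60.1
tool_pos: [0.6673, -0.224, 0.0692]
ee_rot: [3.142, 0.003, 1.535]
wrist_force: [-3.3, 0.6, 5.9]
width: 0.0657
```

Request:
step_arm(
  increments="0 0 0 0 0 0; 0 0 0 0 0 0; 0 0 0 0 0 0; 0 0 0 0 0 0; 0 0 -1 0 0 0",
  claw=-1,
)

```text
time: 60.6
tool_pos: [0.6659, -0.2233, 0.0749]
ee_rot: [-3.136, 0.001, 1.535]
wrist_force: [0.0, 0.0, -0.7]
width: 0.0942
```

Request:
step_arm(
  increments="0 0 -2 0 0 0; 0 0 -4 0 0 0; 0 0 -4 0 0 0; 0 -3 -2 0 0 0; 0 -5 0 0 0 0",
)

```text
time: 61.1
tool_pos: [0.5902, -0.2217, 0.2018]
ee_rot: [3.134, 0.006, 1.537]
wrist_force: [-0.3, -0.4, 0.4]
width: 0.0942
```

Request:
step_arm(
  increments="0 -5 0 0 0 0; 0 -5 0 0 0 0; 0 -5 0 0 0 0; 0 -5 0 0 0 0; -3 0 0 0 0 0",
)

```text
time: 61.6
tool_pos: [0.3808, -0.2397, 0.1984]
ee_rot: [-3.14, 0.002, 1.537]
wrist_force: [0.4, -0.5, 0.7]
width: 0.0941
```

Run:
```python
from h import *
boxes();shelf()
a=snap("top","tf");s=snap("scene","sf")
A=cv2.resize(a[95:255,60:380],None,fx=2.4,fy=2.4,interpolation=cv2.INTER_CUBIC)
B=cv2.resize(s[100:355,90:450],None,fx=.94,fy=.94)
B=cv2.resize(s[150:350,140:450],(768,495))[:215]
# numeric outlines: inner walls dark + rim, on z=.132
h=cv2.cvtColor(a,cv2.COLOR_BGR2HSV);print("plank v",h[145,205],"box v",[h[int(v),int(u)].tolist() for u,v in proj("top",[[.674,.03,.132],[.671,-.07,.132],[.667,-.27,.132]])])
cv2.imwrite("pics/fin.png",A)
```

```text
red [398. 427.] area 87.0
  red [455.  13.] area 161.5
  red [ 685. -121.] area 73.5
  red [ 684. -241.] area 86.0
  red [696.  17.] area 87.5
labels on shelf [array([ 667., -120.]), array([ 667., -234.]), array([678.,  11.])]
plank v [ 14 138 163] box v [[13, 134, 103], [14, 146, 115], [12, 149, 72]]
```

View pics/fin.png

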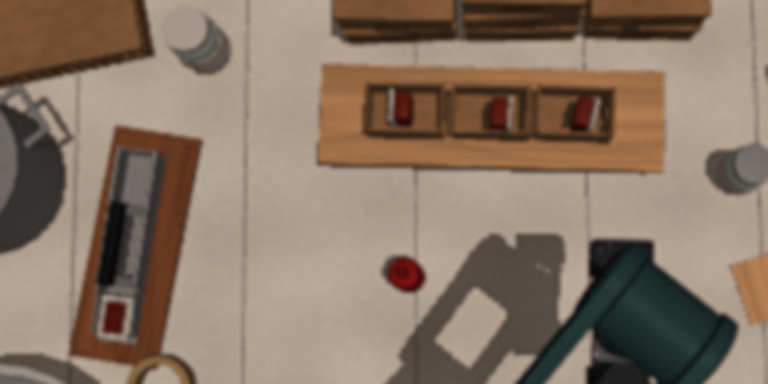

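The last picture shows three boxes in a row on the plank, crop columns 365-613, each with one tub. The scoop lies on its board with one tub, and the bottle and jars are untouched. One numeric check of the row comes before hand-in.

Run:
```python
from h import *
f=lambda x,y:(60+x/2.4-.3,95+y/2.4-.3)
for r in([(365,84),(446,86),(444,139),(365,137)],[(449,86),(531,88),(529,139),(449,138)],[(536,88),(614,88),(613,141),(535,139)]):
    p=ray("top",[f(*q) for q in r],.132); print("centre",p.mean(0).round(4)[:2],"len",np.linalg.norm(p[0]-p[1]).round(3),"wid",np.linalg.norm(p[1]-p[2]).round(3))
P=ray("top",[f(*q) for q in [(321,65),(664,72),(663,171),(317,163)]],.08);print("plank",P.mean(0).round(4))
```

```text
centre [0.6676 0.0054] len 0.109 wid 0.072
centre [ 0.6644 -0.1076] len 0.11 wid 0.069
centre [ 0.6613 -0.221 ] len 0.104 wid 0.072
plank [ 0.6689 -0.1097  0.08  ]
```

Run:
```python
from h import *
print(get_obs()["time"], close_job())
```

```text
the job is handed in; nothing more can be done
61.8 None
```

I handed the job in at 61.8 s. All three kraft boxes were there. Each got one tub, tipped out of the scoop at about 27–28° and never touched by the fingers. The scoop is back on its board with the one left-over tub, and the boxes stand end to end along the middle of the plank.

**Last checks:**
- **Tubs:** the final top picture shows one red label in each box and one in the scoop. The tubs look tilted or standing on end in their boxes rather than lying flat, and I left them so.
- **Row:** the box centres are about 113 mm apart, which leaves gaps of about 1 cm. The row is parallel to the plank to within about a degree by the arm's readings.
- **Centring:** the two measures disagree. The picture puts the middle box 4–5 mm towards the robot from the plank's centre line, and the arm reading puts it 2 mm the other way. The picture figure probably leans towards the camera because it takes in the boxes' front faces.
- **Left alone:** the bottle's measured position did not change. The jars in the picture look undisturbed. I never went near the green box, though it is outside the final crop, so I did not check it again.

**Reported fingertip position:** it was about 37 mm beyond the real fingertips. My first grip on the scoop closed on air because of this. I found the offset by touching the handle bar lightly with about 10 N, then worked with it for the rest of the job.

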